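Start the self-tapping wing screw of the shaker's clamp bar

TASK

Take the wing-head self-tapping screw out of the white parts holder and stand it, point down, in the empty hole of the clamp bar on the bench shaker. Then press it firmly down (about 20 N, never above 30 N) while turning it clockwise, re-gripping as needed, until it has cut in by at least half a turn (it may spin up to a third of a turn before it catches), and let go so that it stands there upright on its own. Do not disturb the other two fasteners in the holder.

Things in the scene. Friction and masses are not known exactly. Their poses are not given: they have to be found in the camera images.
- screw: loose wing-head self-tapping screw, 62 mm long, 60 g, starts upright in one of the holder's three holes, flange on the holder's top. Origin at the tip, z up the shank. From the tip: blunt-nosed steel shank 10 mm in diameter for 34 mm, flange 18 mm in diameter to 38 mm, then a flat black wing to 62 mm, 10 mm thick along x (grip across x) and 30 mm wide along y. The only one with a wing
- screw_tip (a point): the tip of the screw's point (its origin), which starts to meet the spring washer 15 to 21 mm below the hole's mouth (different each time, not measured)
- screw_head (a point): the middle of the screw's wing, 50 mm above the tip on the axis
- pilot (a point): centre of the mouth of the empty hole in the top of the aluminium clamp bar, 102 mm above the table, z up, axes as the shaker's. Hole 11 mm in diameter with a 2 mm chamfer. The bar is 30 mm wide (x), 150 mm long (y). Another wing screw, already fitted, stands on it 100 mm away in +y, 30 mm high. The bar does not give
- thread (a joint): how far the screw has cut its thread, rad, 0 at the start, growing clockwise seen from above. A spring washer in the hole holds the point off: below about 12 N of push the screw just spins and cuts nothing; about 18 N pushes the point 3 to 4 mm down to where it bites. It may turn up to a third of a turn before it catches, then sinks less than 1 mm. Room for two turns
- shaker: bench shaker, a fixed white box 220 x 200 x 55 mm with the platform above it; origin at the centre of its underside, x away from its front panel, z up. The empty hole lies 45 mm to -x and 50 mm to -y of its centre. A tube tray, lower than the bar's top, lies behind the bar (+x)
- holder: fixed white block 60 x 200 x 45 mm with three 12 mm holes in a row along y, 65 mm apart, each holding one fastener; origin at the centre of its underside
- pin: bystander in the holder: plain steel pin with a round black knob 22 mm in diameter, 56 mm long, origin at its lower end
- bolt: bystander in the holder: steel bolt with a low steel head 22 mm wide and 12 mm high, 46 mm long, origin at its lower end
- mount (a joint): how far the nut plate under the hole is pressed down on its rubber mount, m, 0 at rest; it gives 1 mm for every 10 N of downward push and springs back, so 0.003 means 30 N
Things that resemble listed ones, but are neither listed nor needed, are in the scene too. Leave any blue or red look-alike of the screw alone.

How it is judged:
On the way, in this order (a step that is already met when the one before it is completed fails the run):
1. the screw is lifted out of the holder (height (world z) of screw_tip above 0.06 m), for 0.1 s.
2. the screw stands in the empty hole, its tip at least 12 mm below the mouth (horizontal distance between screw_tip and pilot below 0.004 m and z of screw_tip in the frame of pilot below -0.012 m and angle between screw's own z axis and vertical below 0.15 rad), for 0.1 s.
3. the screw has cut in by half a turn (2.9 rad or more) (value of joint thread above 2.9 rad), for 0.1 s.
At the end, for the whole second after the job is handed in: the thread has been cut by at least 2.9 rad (half a turn), the screw stands released and at rest in the hole, within 0.15 rad of upright, its tip within 4 mm of the hole's axis and at least 14 mm below the mouth (value of joint thread above 2.9 rad and horizontal distance between screw_tip and pilot below 0.004 m and z of screw_tip in the frame of pilot below -0.014 m and angle between screw's own z axis and vertical below 0.15 rad and linear speed of screw below 0.02 m/s); the robot touches nothing.
It fails at once if the screw is pressed down with more than 30 N (the nut plate gives 3 mm), or pressed on the clamp bar with more than 30 N (value of joint mount above 0.003 m or contact force between screw and shaker above 30 N).
It fails at once if the pin or the bolt is moved by more than 15 mm (distance of any of pin, bolt from where it was at the start of the episode above 0.015 m).
It also fails if it takes over 64 s, if anything falls off the work surface, if the arm or the gripper's body presses on something with over 40 N, if the wrist force passes 120 N, or if a joint passes its speed limit or range.

ROBOT

A 7-joint arm with a two-finger parallel gripper is mounted at the origin on the work surface. World frame = base frame: x ahead of the robot, y to its left, z up, the work surface at z = 0. Lengths are in m, angles in rad, forces in N, time in s.
With the tool pointing down it reaches from about 0.4 to 0.85 m from the base axis. Payload 4.5 kg.
Tool frame: the origin (TCP) lies midway between the tips of the shut fingers; the grasp point (between the pads) lies 19 mm behind it; x points along the fingers, y is the direction in which the jaws open and shut, and the axes are right-handed (so a half turn about x gives the same grasp; the last joint's range is limited). The gripper opens to 88 mm and grips with 3 to 60 N. Pads are 18 mm wide; open, the fingers measure 123 mm over their backs; the gripper's body (75 mm by 187 mm) begins 45 mm behind the grasp point.
Start: joints at [-1.164, 0.689, -0.195, 1.565, 0.157, 0.902, -0.215], TCP at [0.228, 0.582, 0.214] pointing down, gripper open.
Joint ranges: [-3.01, 3.01], [-0.46, 2.08], [-1.47, 1.51], [0.13, 2.56], [-1, 4.14], [0.04, 2.09], [-2.66, 2.66]. Speed limits (rad/s): [2.57, 2.57, 3.14, 3.14, 3.14, 3.14, 3.14].

INTERFACE

Orientations are given as a unit quaternion [x, y, z, w].
In Python, from plant import r gives the robot as it stands.
- The arm moves only by the tool arm_command, never from a script. Its argument "plan" is a list of rows, each a list of 5 numbers: the finger opening in m, from 0 to 0.0881, then the shift along the tool's x, y, z in m, then the turn about the tool's x in rad. In form: [[grip, dx, dy, dz, roll], ...]. A call has 1 to 12 rows; each row shifts and turns the commanded pose from where the row before left it, along the tool's axes as they then stand; what a row does not reach is not made up. A row lasts 1/8 s, in which the tool goes at most 62.5 mm and 10.7 degrees, less where a joint would pass 70% of its speed; a pose out of reach is approached as far as the arm can. A call is refused whole if a number of a shift passes 0.0625 or a number of a turn 0.188, either way. A call with a gripper value outside its range is refused whole. The fingers move at their own pace and stop on an object; "force" is the grip in N (left out, the last holds). Time passes only in rows, so rows that do not move let the fingers close. It gives the time, the measured TCP pose, the force and the opening at its end, in the units of the state.
- r.get_state(): the state, without advancing time (a new reading comes with each control period).
- r.snapshot(name): name is "scene" or "top"; returns (picture, depth): 384x512x3 uint8, red, green, blue; 384x512 float32, m along the optical axis (not along the pixel's ray), 0 where there is no reading.
- r.calibration(name): a dict with "fx", "fy", "cx", "cy" (pixels), "eye" and "orientation" of the camera in the world. Camera axes: x right, y down, z forward; pixel columns grow to the right and rows downward; lengths in m; the calibration is good to about 2 mm. A picture is of the moment at which its call begins. calibration takes no time and is no camera call.
- r.finish_job(): hands the job in, once; it reports no verdict.
The state is a dict: "clock": time; "q": joint angles; "qd": joint speeds; "joint_torque": joint torques, N m; "tool_pos": TCP position; "eef_rot": TCP orientation; "contact_force": force on the tool from outside, world axes, zero at the start; "moment": the same for the moment, N m; "opening": opening from 0.0 (shut) to 1.0 (fully open).
Only numpy, scipy, OpenCV 4.12 (cv2) and the standard library are available. Lean on these libraries where they do the work, as an engineer would, in place of code of your own. Each camera call takes 0.05 s, during which the arm holds its last target.

## Working session

There is one attempt and no reset: what is moved stays moved. The work goes in short steps, Python scripts to look and compute and a tool call to move; the robot and the scene stay as the last step left them, time stands still between calls to the robot, and variables do not carry over. Pictures are saved under pics/ and viewed, and the job is handed in when it is done.

Besides the shell and the picture viewer there is one more tool, called as name([rows], argument=value, ...), one row to a line, values as JSON. arm_command: Moves the arm, as the interface text tells. Its arguments: {"type":"object","properties":{"plan":{"type":"array","items":{"type":"array","items":{"type":"number"}}},"force":{"type":"number"}},"required":["plan"]}

```bash
mkdir -p pics; ls; python3 - <<'E'
from plant import r
import cv2,numpy as np
s=r.get_state()
for k in s: print(k,s[k])
for n in("scene","top"):
    p,d=r.snapshot(n); cv2.imwrite(f"pics/{n}0.png",p[:,:,::-1]); np.save(f"pics/{n}0.npy",d)
    print(n,r.calibration(n))
E
```

```text
pics
clock 0.0
q [-1.16420631  0.6899925  -0.19451467  1.56631151  0.15730952  0.90251139
 -0.21510647]
qd [-1.16865678e-03  6.18902701e-05  1.98152785e-04 -5.73634744e-04
  2.47689656e-04  1.18948281e-03 -2.66076649e-04]
joint_torque [-6.59283069e-04 -5.27554786e+01 -1.26711063e+00 -1.53429866e+01
 -5.26050688e-02  6.48930567e-03  1.95938105e-04]
tool_pos [0.22744309 0.58143022 0.21291345]
eef_rot [ 0.13036824  0.69493484 -0.13165441  0.69479264]
contact_force [ 0.23487426 -0.42516536  0.054399  ]
moment [ 0.02068228 -0.01864011  0.0088691 ]
opening 1.001795856473756
scene {'fx': 404.36538028934604, 'fy': 404.36538028934604, 'cx': 256.67580761227936, 'cy': 186.99232926578435, 'eye': array([ 0.95178838, -0.29555443,  0.65283635]), 'orientation': array([ 0.84152563,  0.40339749, -0.16198779, -0.32072578])}
top {'fx': 389.1473717197349, 'fy': 389.1473717197349, 'cx': 263.2103687267219, 'cy': 188.39020336860068, 'eye': array([0.41832292, 0.00210514, 0.930598  ]), 'orientation': array([ 0.70620026, -0.70309047,  0.05082847, -0.06604135])}
```

View pics/scene0.png

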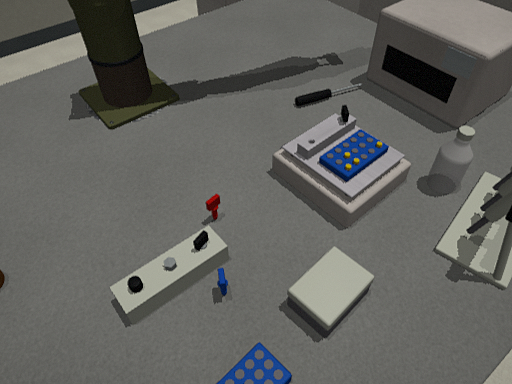

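View pics/top0.png

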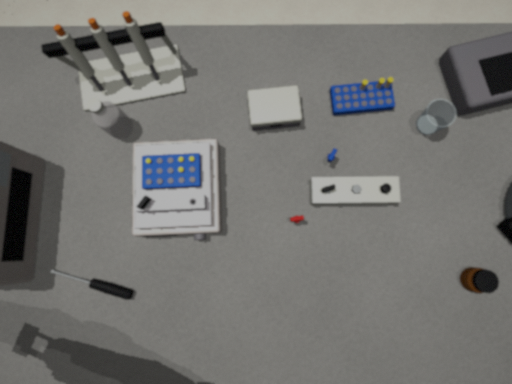

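The wing screw stands at the left end of the holder, at about (328,188) in the top view. The empty hole in the clamp bar is at about (193,201). I'll zoom in on both.

```bash
cat > h.py <<'E'
import numpy as np,cv2
from scipy.spatial.transform import Rotation as R
from plant import r
def at_z(n,u,v,z):
    c=r.calibration(n); d=R.from_quat(c["orientation"]).apply([(u-c["cx"])/c["fx"],(v-c["cy"])/c["fy"],1])
    e=np.array(c["eye"]); return e+d*(z-e[2])/d[2]
def proj(n,p):
    c=r.calibration(n); q=R.from_quat(c["orientation"]).inv().apply(np.atleast_2d(p)-c["eye"])
    return np.c_[q[:,0]/q[:,2]*c["fx"]+c["cx"],q[:,1]/q[:,2]*c["fy"]+c["cy"]]
def cloud(n,d):
    c=r.calibration(n); v,u=np.mgrid[:384,:512]
    P=np.stack([(u-c["cx"])/c["fx"]*d,(v-c["cy"])/c["fy"]*d,d],-1)
    return R.from_quat(c["orientation"]).apply(P.reshape(-1,3)).reshape(384,512,3)+c["eye"]
def crop(img,x,y,w,h,s,f):
    cv2.imwrite(f,cv2.resize(img[y:y+h,x:x+w],None,fx=s,fy=s,interpolation=cv2.INTER_CUBIC))
E
python3 - <<'E'
from h import *
t=cv2.imread("pics/top0.png");s=cv2.imread("pics/scene0.png")
a=[(t,305,165,100,50),(t,125,130,100,112),(s,105,190,130,130),(s,265,95,150,130)]
ims=[cv2.resize(i[y:y+h,x:x+w],(390,int(390*h/w)),interpolation=cv2.INTER_CUBIC) for i,x,y,w,h in a]
for k,i in enumerate(ims): cv2.imwrite(f"pics/c{k}.png",i)
H=max(ims[0].shape[0],ims[2].shape[0])
def pad(i,H): return cv2.copyMakeBorder(i,0,H-i.shape[0],0,10,0)
cv2.imwrite("pics/c_h.png",np.hstack([pad(ims[0],390),pad(ims[2],390)]))
cv2.imwrite("pics/c_s.png",np.hstack([pad(ims[1],437),pad(ims[3],437)]))
print("screw",at_z("top",328,188,.07+.0),at_z("scene",201,240,.061))
print("hole",at_z("top",193,201,.102),at_z("scene",311,141,.102))
# grey holder top by depth
d=np.load("pics/top0.npy");P=cloud("top",d)
for nm,(x,y,w,h),z0,z1 in(("holder",(300,165,110,50),.04,.049),("bar",(125,180,100,50),.098,.106),("wing",(315,178,25,20),.055,.08),("knob",(375,178,25,20),.055,.09),("fitted",(130,190,30,25),.112,.145)):
    q=P[y:y+h,x:x+w].reshape(-1,3); q=q[(q[:,2]>z0)&(q[:,2]<z1)]
    if len(q)<5: print(nm,len(q));continue
    rc=cv2.minAreaRect((q[:,:2]*1000).astype(np.float32)); print(nm,len(q),rc,q.mean(0),np.median(q[:,2]))
E
```

```text
screw [ 0.56328843 -0.12370345  0.07      ] [ 0.5645131  -0.12405812  0.061     ]
hole [0.52871698 0.17165606 0.102     ] [0.52819339 0.1729177  0.102     ]
holder 2021 ((564.7747192382812, -190.64810180664062), (60.564308166503906, 201.0500946044922), 0.814536988735199) [ 0.5638424  -0.18957286  0.04518807] 0.04516254436132083
bar 824 ((543.0068969726562, 223.34527587890625), (66.28099060058594, 150.57603454589844), 2.6551566123962402) [0.52551123 0.21461428 0.1022717 ] 0.10234728486790784
wing 72 ((563.4689331054688, -124.84588623046875), (9.792428016662598, 29.239469528198242), 17.68865966796875) [ 0.56270176 -0.12447271  0.07120216] 0.07287601005274569
knob 84 ((565.4503784179688, -254.38644409179688), (20.40172576904297, 20.434032440185547), 38.80655288696289) [ 0.56492368 -0.25354987  0.06568976] 0.06673302624192823
fitted 109 ((522.6441650390625, 270.9520263671875), (10.871675491333008, 29.138916015625), 54.15861892700195) [0.52224462 0.26966734 0.12782291] 0.13070064816175575
```

View pics/c_h.png

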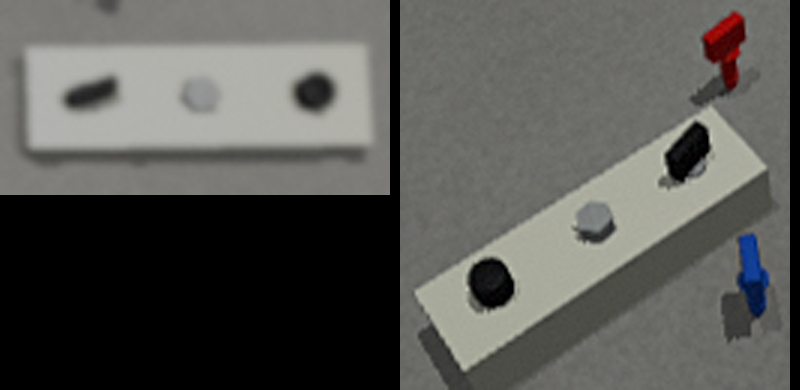

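View pics/c_s.png

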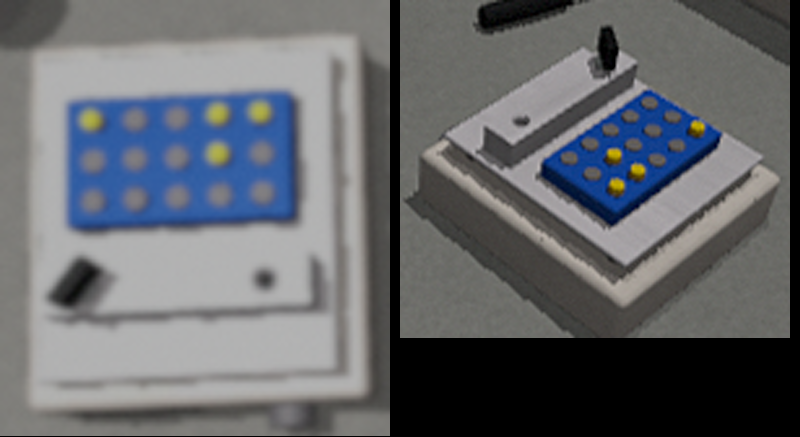

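```bash
python3 - <<'E'
from h import *
s=r.get_state();M=R.from_quat(s["eef_rot"]).as_matrix();print(M.round(4)); print("jaw yaw deg",np.degrees(np.arctan2(M[1,1],M[0,1])))
# hole darkness centroid
for n,(x,y,w,h) in(("top",(187,196,13,12)),("scene",(303,135,17,13))):
    g=cv2.cvtColor(cv2.imread(f"pics/{n}0.png"),6)[y:y+h,x:x+w].astype(float);print(g.astype(int))
    m=np.clip(np.median(g)-15-g,0,None); v,u=np.mgrid[y:y+h,x:x+w]; U=(m*u).sum()/m.sum();V=(m*v).sum()/m.sum(); print(n,U,V,at_z(n,U,V,.102),at_z(n,U,V,.098))
# bar rect: fit restricted
d=np.load("pics/top0.npy");P=cloud("top",d)
q=P[193:215,130:212].reshape(-1,3);q=q[(abs(q[:,2]-.102)<.003)&(q[:,0]<.548)]
print(cv2.minAreaRect((q[:,:2]*1000).astype(np.float32)))
# shaker box top
q=P[120:250,110:230].reshape(-1,3);q=q[(q[:,2]>.05)&(q[:,2]<.09)]; print(cv2.minAreaRect((q[:,:2]*1000).astype(np.float32)))
# same from scene cam
d=np.load("pics/scene0.npy");P=cloud("scene",d)
for nm,(x,y,w,h),z0,z1 in(("holder",(105,220,130,110),.042,.048),("wing",(190,225,25,28),.055,.08),("bar",(290,105,75,60),.099,.105)):
    q=P[y:y+h,x:x+w].reshape(-1,3); q=q[(q[:,2]>z0)&(q[:,2]<z1)]
    print(nm,len(q),cv2.minAreaRect((q[:,:2]*1000).astype(np.float32)),np.median(q,0))
E
```

```text
[[-5.000e-04  3.641e-01  9.313e-01]
 [-1.500e-03  9.313e-01 -3.641e-01]
 [-1.000e+00 -1.600e-03  1.000e-04]]
jaw yaw deg 68.64532490924209
[[178 178 178 178 178 178 177 179 178 178 178 178 178]
 [178 178 177 176 174 171 172 175 176 178 178 178 179]
 [178 178 175 169 161 156 157 162 170 176 177 178 178]
 [178 177 169 152 133 122 125 139 156 170 176 179 178]
 [177 173 159 133 104  87  90 109 139 163 175 178 178]
 [177 172 154 121  87  68  66  91 130 160 175 178 179]
 [177 173 157 125  93  70  71  97 134 163 174 179 178]
 [177 175 165 143 117  99  97 117 146 167 176 178 177]
 [178 178 170 160 147 136 133 147 163 174 177 178 177]
 [178 177 177 173 168 164 164 168 173 177 178 178 178]
 [178 178 178 176 175 173 174 175 175 175 176 177 176]
 [175 175 174 172 170 168 168 169 167 166 165 164 164]]
top 192.41231593038822 201.33065595716198 [0.52799404 0.17290218 0.102     ] [0.52852347 0.17372669 0.098     ]
[[160 159 159 158 157 155 155 158 157 157 158 155 154 154 154 151 151]
 [160 159 159 157 157 157 154 157 160 156 155 154 152 154 155 153 150]
 [160 159 158 156 157 157 157 157 158 154 156 
[... 803 characters left out ...]
0.102     ] [0.53447794 0.17549935 0.098     ]
((525.1382446289062, 222.64865112304688), (30.375120162963867, 150.3925323486328), 2.838085174560547)
((595.4044189453125, 252.77215576171875), (273.035400390625, 255.11863708496094), 2.8447470664978027)
holder 2937 ((596.6160278320312, -189.36151123046875), (125.92622375488281, 200.68759155273438), 0.4490480124950409) [ 0.57179318 -0.20201637  0.04634712]
wing 171 ((564.6907348632812, -125.53076171875), (11.722883224487305, 30.263931274414062), 18.584835052490234) [ 0.567574   -0.1262639   0.07136934]
bar 707 ((568.8631591796875, 224.13229370117188), (117.52198791503906, 151.3622283935547), 2.8200314044952393) [0.53023943 0.20567909 0.10333013]
```

arm_command([
  [0.04, 0, -0.036, 0.038, 0],
  [0.04, 0, -0.036, 0.038, 0],
  [0.04, 0, -0.036, 0.038, 0],
  [0.04, 0, -0.036, 0.038, 0],
  [0.04, 0, -0.036, 0.038, 0],
  [0.04, 0, -0.036, 0.038, 0],
  [0.04, 0, -0.036, 0.038, 0],
  [0.04, 0, -0.036, 0.038, 0],
  [0.04, 0, -0.036, 0.038, 0],
  [0.04, 0, -0.036, 0.038, 0],
  [0.04, 0, -0.036, 0.038, 0],
  [0.04, 0, -0.036, 0.038, 0],
], force=30)

```text
clock: 1.6
tool_pos: [0.4954, 0.0121, 0.2135]
eef_rot: [0.131, 0.695, -0.131, 0.695]
contact_force: [0.5, 0.5, 0.4]
opening: 0.453
```

arm_command([
  [0.04, 0, 0, 0, 0.177],
  [0.04, 0, 0, 0, 0.177],
  [0.04, 0, 0, 0, 0.177],
  [0.04, 0, 0, 0, 0.177],
  [0.04, 0, 0, 0, 0.177],
  [0.04, 0, 0, 0, 0],
])

```text
clock: 2.35
tool_pos: [0.4947, 0.0138, 0.2135]
eef_rot: [0.415, 0.572, -0.416, 0.572]
contact_force: [0.4, -0.1, -0.7]
opening: 0.455
```

```bash
cat >> h.py <<'E'
def rep(target=None,yaw=None):
    s=r.get_state();M=R.from_quat(s["eef_rot"]).as_matrix()
    y=np.degrees(np.arctan2(M[1,1],M[0,1]))
    print("t",round(s["clock"],2),"q",np.round(s["q"],2),"pos",np.round(s["tool_pos"],4),"jawyaw",round(y,2),"tiltx",M[:2,0].round(4),"F",np.round(s["contact_force"],1),"Mz",np.round(s["moment"],2),"op mm",round(s["opening"]*88.1,1))
    if target is not None: print("tool shift",(M.T@(np.array(target)-s["tool_pos"])).round(4))
    if yaw is not None:
        e=(y-yaw+90)%180-90; print("roll needed",round(np.radians(e),4))
    return s,M
E
python3 -c "
from h import *
rep([.5638,-.125,.15],18)"
```

```text
t 2.35 q [-0.12  0.52 -0.01  1.96  0.01  0.67  0.19] pos [0.4947 0.0138 0.2135] jawyaw 18.05 tiltx [-0.0006 -0.0005] F [ 0.4 -0.1 -0.7] Mz [-0.05  0.08 -0.02] op mm 40.1
tool shift [0.0635 0.0227 0.1533]
roll needed 0.0009
```

arm_command([
  [0.04, 0.012, 0.0045, 0.0307, 0],
  [0.04, 0.012, 0.0045, 0.0307, 0],
  [0.04, 0.012, 0.0045, 0.0307, 0],
  [0.04, 0.012, 0.0045, 0.0307, 0],
  [0.04, 0.012, 0.0045, 0.0307, 0],
  [0.04, 0, 0, 0, 0],
])

```text
clock: 3.1
tool_pos: [0.5634, -0.1284, 0.1526]
eef_rot: [0.416, 0.572, -0.417, 0.571]
contact_force: [-0.7, 0.1, 0.3]
opening: 0.456
```

```bash
python3 -c "
from h import *
rep([.5638,-.125,.053],18)
p,d=r.snapshot('scene');p=np.ascontiguousarray(p[:,:,::-1]);crop(p,80,120,200,150,4,'pics/s1.png')"
```

```text
t 3.1 q [ 0.16  0.7  -0.03  1.78  0.03  0.66  0.43] pos [ 0.5634 -0.1284  0.1526] jawyaw 17.86 tiltx [-0.0013 -0.0011] F [-0.7  0.1  0.3] Mz [-0.04  0.09 -0.02] op mm 40.2
tool shift [ 0.0996  0.0016 -0.0031]
roll needed -0.0025
```

View pics/s1.png

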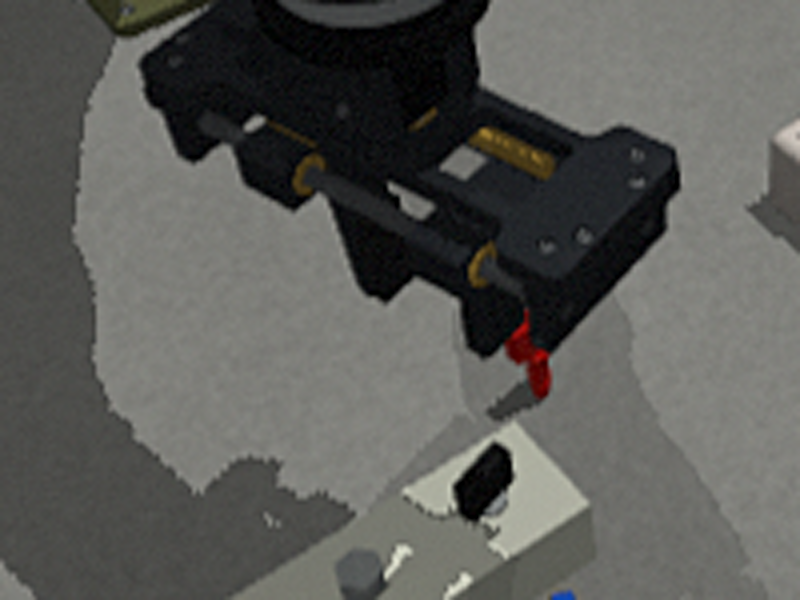

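The open gripper is above the wing (image (485,480)), with the jaws across its thin side. Next I lower it.

arm_command([
  [0.04, 0.02, 0.0016, -0.0031, 0],
  [0.04, 0.02, 0, 0, 0],
  [0.04, 0.02, 0, 0, 0],
  [0.04, 0.02, 0, 0, 0],
  [0.04, 0.012, 0, 0, 0],
  [0.04, 0.006, 0, 0, 0],
  [0.04, 0, 0, 0, 0],
])

```text
clock: 4.03
tool_pos: [0.5642, -0.1216, 0.0558]
eef_rot: [0.416, 0.572, -0.416, 0.572]
contact_force: [0.0, -0.2, 0.9]
opening: 0.451
```

```bash
python3 -c "
from h import *
rep([.5638,-.125,.053],18)"
```

```text
t 4.03 q [ 0.15  0.85 -0.02  1.83  0.04  0.45  0.41] pos [ 0.5642 -0.1216  0.0558] jawyaw 17.98 tiltx [0.     0.0003] F [ 0.  -0.2  0.9] Mz [-0.05  0.01 -0.  ] op mm 39.8
tool shift [ 0.0028 -0.0015  0.0031]
roll needed -0.0004
```

arm_command([
  [0.04, 0, 0, 0, 0],
  [0.04, 0, 0, 0, 0],
])

```text
clock: 4.28
tool_pos: [0.5646, -0.122, 0.0563]
eef_rot: [0.416, 0.572, -0.416, 0.572]
contact_force: [-0.2, -0.6, 1.4]
opening: 0.453
```

```bash
python3 -c "
from h import *
rep([.5638,-.125,.053],18)"
```

```text
t 4.28 q [ 0.15  0.85 -0.02  1.83  0.04  0.45  0.41] pos [ 0.5646 -0.122   0.0563] jawyaw 17.94 tiltx [ 0.001  -0.0001] F [-0.2 -0.6  1.4] Mz [-0.07  0.01  0.06] op mm 39.9
tool shift [ 0.0033 -0.0017  0.0026]
roll needed -0.0011
```

arm_command([
  [0.04, 0.0035, -0.0015, 0.0027, 0],
  [0.04, 0, 0, 0, 0],
  [0.0, 0, 0, 0, 0],
  [0.0, 0, 0, 0, 0],
  [0.0, 0, 0, 0, 0],
  [0.0, 0, 0, 0, 0],
  [0.0, 0, 0, 0, 0],
], force=40)

```text
clock: 5.15
tool_pos: [0.5636, -0.125, 0.0522]
eef_rot: [0.416, 0.572, -0.416, 0.572]
contact_force: [0.1, 0.3, 0.8]
opening: 0.005
```

```bash
python3 -c "
from h import *
rep([.5638,-.125,.053],18)"
```

```text
t 5.15 q [ 0.15  0.86 -0.02  1.84  0.04  0.45  0.41] pos [ 0.5636 -0.125   0.0522] jawyaw 17.94 tiltx [0.     0.0001] F [0.1 0.3 0.8] Mz [-0.06 -0.02  0.01] op mm 0.5
tool shift [-0.0008  0.0002  0.0001]
roll needed -0.0011
```

The fingers shut completely (0.5 mm), so the wing is not between them. I'll look.

```bash
python3 -c "
from h import *
rep()
p,d=r.snapshot('scene');p=np.ascontiguousarray(p[:,:,::-1]);crop(p,100,150,200,150,4,'pics/s2.png')
p,d=r.snapshot('top');p=np.ascontiguousarray(p[:,:,::-1]);crop(p,260,120,160,120,4,'pics/t2.png')
print(proj('scene',[[.5636,-.125,.0522],[.5638,-.125,.07]]))
"
```

```text
t 5.15 q [ 0.15  0.86 -0.02  1.84  0.04  0.45  0.41] pos [ 0.5636 -0.125   0.0522] jawyaw 17.94 tiltx [0.     0.0001] F [0.1 0.3 0.8] Mz [-0.06 -0.02  0.01] op mm 0.5
[[200.84829224 242.77271806]
 [199.72922859 237.07304508]]
```

View pics/s2.png

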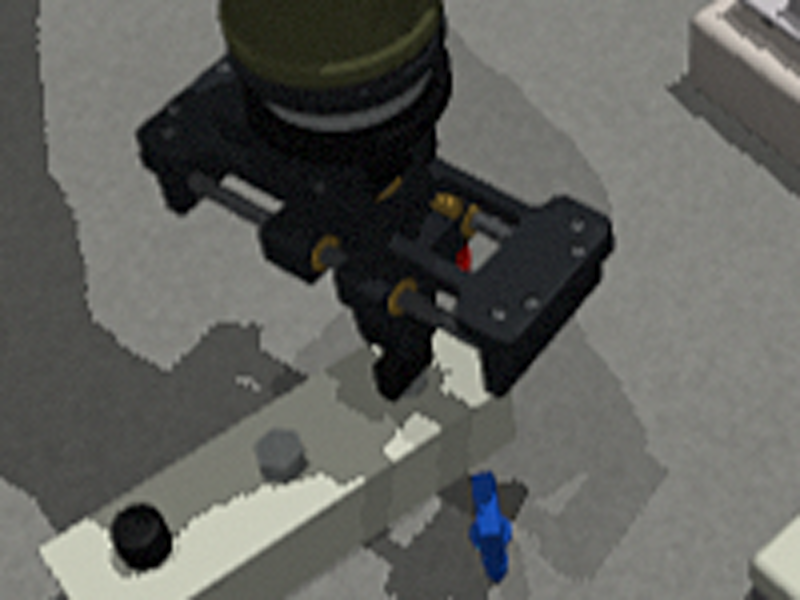

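View pics/t2.png

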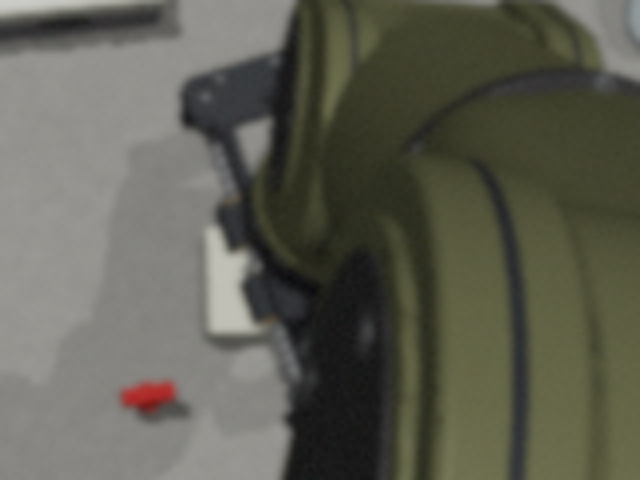

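arm_command([
  [0.0, -0.005, 0, 0, 0],
  [0.0, -0.01, 0, 0, 0],
  [0.0, -0.01, 0, 0, 0],
  [0.0, 0, 0, 0, 0],
])

```text
clock: 5.75
tool_pos: [0.5645, -0.1252, 0.0784]
eef_rot: [0.416, 0.571, -0.416, 0.573]
contact_force: [0.3, -1.3, 0.6]
opening: 0.006
```

```bash
python3 -c "
from h import *
rep()
p,d=r.snapshot('scene');p=np.ascontiguousarray(p[:,:,::-1]);p=(255*(p/255.)**.5).astype('uint8');crop(p,140,180,100,75,8,'pics/s3.png')
"
```

```text
t 5.75 q [ 0.15  0.82 -0.03  1.83  0.04  0.5   0.41] pos [ 0.5645 -0.1252  0.0784] jawyaw 17.93 tiltx [ 0.0023 -0.0003] F [ 0.3 -1.3  0.6] Mz [-0.05  0.03 -0.01] op mm 0.5
```

View pics/s3.png

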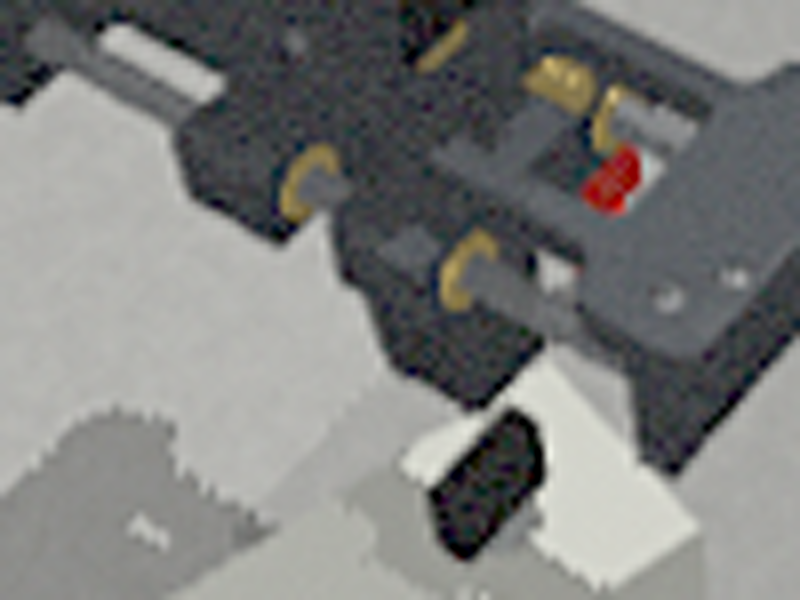

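```bash
python3 -c "
from h import *
s,M=rep()
p,d=r.snapshot('scene')
print(proj('scene',[s['tool_pos']]))
P=cloud('scene',d)
for v in range(222,248,2):
  print(v,[tuple((P[v,u]*1000).astype(int)) for u in (194,197,199,201,203)])
"
```

```text
t 5.8 q [ 0.15  0.82 -0.03  1.83  0.04  0.5   0.41] pos [ 0.564  -0.1251  0.0779] jawyaw 17.93 tiltx [ 0.0013 -0.0001] F [-0.2  0.7 -0.4] Mz [-0.1   0.03  0.04] op mm 0.5
[[199.24372729 234.55262181]]
222 [(np.int64(568), np.int64(-131), np.int64(123)), (np.int64(577), np.int64(-130), np.int64(131)), (np.int64(582), np.int64(-129), np.int64(136)), (np.int64(580), np.int64(-125), np.int64(130)), (np.int64(577), np.int64(-120), np.int64(123))]
224 [(np.int64(567), np.int64(-131), np.int64(117)), (np.int64(576), np.int64(-130), np.int64(125)), (np.int64(581), np.int64(-129), np.int64(129)), (np.int64(580), np.int64(-125), np.int64(125)), (np.int64(577), np.int64(-120), np.int64(119))]
226 [(np.int64(567), np.int64(-132), np.int64(112)), (np.int64(576), np.int64(-131), np.int64(121)), (np.int64(579), np.int64(-129), np.int64(122)), (np.int64(579), np.int64(-125), np.int64(118)), (np.int64(577), np.int64(-121), np.int64(113))]
228 [(np.int64(566), np.int64(-132), np.int64(106)), (np.int64(573), np.int64(-130), np.int64(111)), (np.int64(579), np.int64(-130), np.int64(117)), (np.int64(579),
[... 1539 characters left out ...]
, np.int64(-139), np.int64(73)), (np.int64(572), np.int64(-135), np.int64(74)), (np.int64(572), np.int64(-131), np.int64(70)), (np.int64(569), np.int64(-127), np.int64(63)), (np.int64(568), np.int64(-122), np.int64(57))]
244 [(np.int64(567), np.int64(-139), np.int64(66)), (np.int64(572), np.int64(-136), np.int64(69)), (np.int64(571), np.int64(-132), np.int64(63)), (np.int64(570), np.int64(-128), np.int64(58)), (np.int64(569), np.int64(-124), np.int64(54))]
246 [(np.int64(565), np.int64(-139), np.int64(58)), (np.int64(573), np.int64(-137), np.int64(64)), (np.int64(571), np.int64(-133), np.int64(59)), (np.int64(569), np.int64(-128), np.int64(52)), (np.int64(570), np.int64(-125), np.int64(49))]
```

Depth shows the shut fingertips at z≈0.105, while the reported TCP is at 0.078. So the real tips sit about 26 mm higher than reported, and the fingers closed just above the wing. I'll open, go down in steps and check against the picture.

arm_command([
  [0.04, 0, 0, 0, 0],
  [0.04, 0, 0, 0, 0],
  [0.04, 0, 0, 0, 0],
  [0.04, 0.012, 0, 0, 0],
  [0.04, 0.012, 0, 0, 0],
  [0.04, 0.012, 0, 0, 0],
  [0.04, 0, 0, 0, 0],
  [0.04, 0, 0, 0, 0],
])

```text
clock: 6.85
tool_pos: [0.5637, -0.125, 0.0411]
eef_rot: [0.416, 0.572, -0.416, 0.572]
contact_force: [1.2, -0.6, -0.1]
opening: 0.462
```

```bash
python3 -c "
from h import *
rep()
p,d=r.snapshot('scene');np.save('pics/d4.npy',d);p=np.ascontiguousarray(p[:,:,::-1]);p=(255*(p/255.)**.5).astype('uint8');crop(p,140,190,100,75,8,'pics/s4.png')
"
```

```text
t 6.85 q [ 0.15  0.88 -0.02  1.84  0.04  0.43  0.41] pos [ 0.5637 -0.125   0.0411] jawyaw 17.94 tiltx [-0.      0.0001] F [ 1.2 -0.6 -0.1] Mz [-0.11  0.01 -0.  ] op mm 40.7
```

View pics/s4.png

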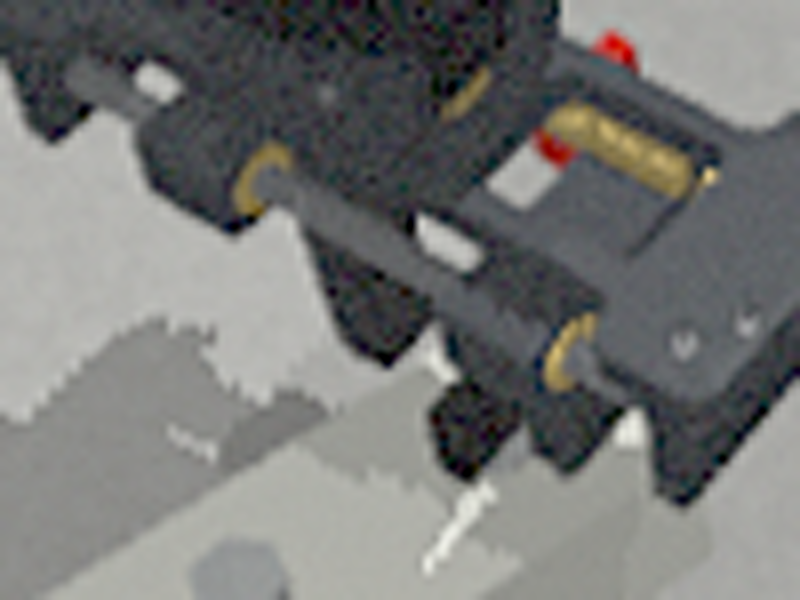

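```bash
python3 -c "
from h import *
s,M=rep()
d=np.load('pics/d4.npy');P=cloud('scene',d)
for u in (185,187,188,189,190,206,208,210,211,212):
  print(u,[(v,*(P[v,u]*1000).astype(int).tolist()) for v in range(228 if u<200 else 240,238 if u<200 else 252,2)])
jy=M[:,1];wz=M[:,2]
for z in (.041,.055,.06,.065,.07):
  c=np.array([.5637,-.125,z])
  L=[c-jy*.020,c-jy*.0315]; Rr=[c+jy*.020,c+jy*.0315]
  for sg in (-1,1):
    print(z,sg,proj('scene',[p+sg*wz*.009 for p in L+Rr]).round(1).tolist())
"
```

```text
t 6.9 q [ 0.15  0.88 -0.02  1.84  0.04  0.43  0.41] pos [ 0.5639 -0.125   0.0414] jawyaw 17.93 tiltx [ 0.0005 -0.    ] F [-0.7  1.1  0.4] Mz [-0.07  0.02 -0.  ] op mm 39.8
185 [(228, 543, -139, 87), (230, 543, -140, 82), (232, 540, -140, 73), (234, 493, -123, 1), (236, 497, -125, 0)]
187 [(228, 547, -137, 90), (230, 546, -138, 83), (232, 547, -139, 79), (234, 545, -139, 71), (236, 500, -123, 1)]
188 [(228, 545, -135, 85), (230, 545, -135, 80), (232, 546, -137, 76), (234, 545, -137, 70), (236, 951, -295, 652)]
189 [(228, 544, -132, 83), (230, 545, -133, 78), (232, 544, -134, 72), (234, 545, -135, 68), (236, 504, -120, 3)]
190 [(228, 543, -130, 80), (230, 545, -132, 77), (232, 544, -132, 71), (234, 500, -116, 2), (236, 534, -130, 46)]
206 [(240, 620, -140, 139), (242, 586, -125, 81), (244, 586, -126, 75), (246, 585, -126, 68), (248, 574, -121, 44), (250, 579, -125, 47)]
208 [(240, 621, -137, 137), (242, 592, -124, 87), (244, 592, -125, 81), (246, 590, -124, 72), (248, 577, -119, 47), (250, 581, -122, 46)]
210 [(240, 600, -124, 100), (242, 597, -123, 91), (244, 597, -124, 86), (246, 595
[... 361 characters left out ...]
.3, 235.1], [213.4, 247.9], [218.5, 250.9]]
0.041 1 [[189.9, 244.8], [185.0, 241.9], [207.2, 255.1], [212.3, 258.1]]
0.055 -1 [[195.2, 233.4], [190.3, 230.6], [212.7, 243.5], [217.9, 246.5]]
0.055 1 [[188.8, 240.3], [183.9, 237.5], [206.4, 250.7], [211.6, 253.8]]
0.06 -1 [[194.9, 231.8], [189.9, 229.0], [212.4, 241.9], [217.6, 244.9]]
0.06 1 [[188.4, 238.7], [183.4, 235.8], [206.1, 249.1], [211.3, 252.2]]
0.065 -1 [[194.5, 230.2], [189.6, 227.3], [212.2, 240.3], [217.4, 243.2]]
0.065 1 [[188.0, 237.1], [183.0, 234.2], [205.8, 247.5], [211.0, 250.6]]
0.07 -1 [[194.1, 228.5], [189.2, 225.7], [211.9, 238.6], [217.1, 241.6]]
0.07 1 [[187.6, 235.5], [182.6, 232.6], [205.5, 245.9], [210.7, 249.0]]
```

arm_command([
  [0.04, 0.008, 0, 0, 0],
  [0.04, 0.007, 0, 0, 0],
  [0.04, 0, 0, 0, 0],
  [0.0, 0, 0, 0, 0],
  [0.0, 0, 0, 0, 0],
  [0.0, 0, 0, 0, 0],
  [0.0, 0, 0, 0, 0],
  [0.0, 0, 0, 0, 0],
], force=40)

```text
clock: 7.9
tool_pos: [0.5638, -0.125, 0.0264]
eef_rot: [0.416, 0.572, -0.416, 0.572]
contact_force: [-0.1, 0.1, 1.4]
opening: 0.112
```

```bash
python3 -c "
from h import *
rep()
p,d=r.snapshot('scene');np.save('pics/d5.npy',d);p=np.ascontiguousarray(p[:,:,::-1]);p=(255*(p/255.)**.5).astype('uint8');crop(p,140,190,100,75,8,'pics/s5.png')
"
```

```text
t 7.9 q [ 0.15  0.9  -0.02  1.84  0.05  0.4   0.41] pos [ 0.5638 -0.125   0.0264] jawyaw 17.93 tiltx [0.0004 0.    ] F [-0.1  0.1  1.4] Mz [-0.07  0.06  0.04] op mm 9.9
```

View pics/s5.png

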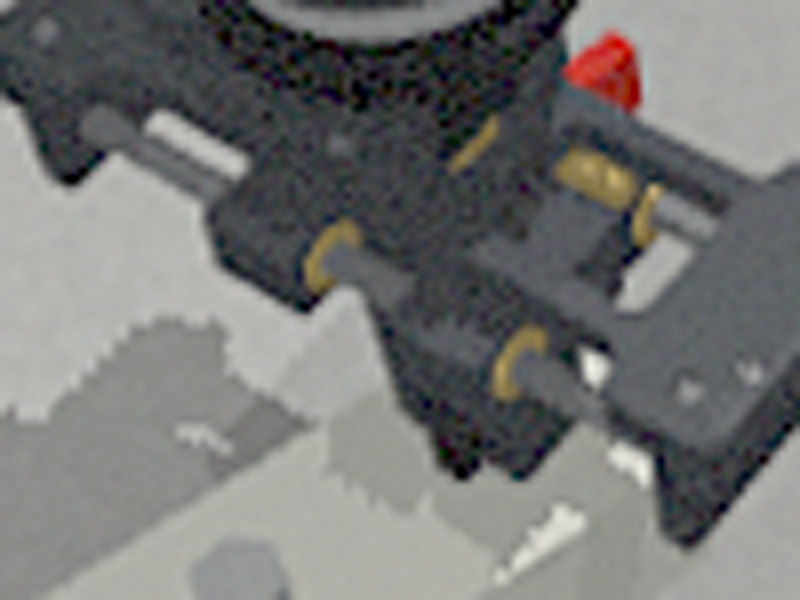

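The opening is 9.9 mm, so the wing is gripped. Now I lift it.

arm_command([
  [0.0, -0.005, 0, 0, 0],
  [0.0, -0.015, 0, 0, 0],
  [0.0, -0.02, 0, 0, 0],
  [0.0, -0.02, 0, 0, 0],
  [0.0, -0.02, 0, 0, 0],
  [0.0, -0.02, 0, 0, 0],
  [0.0, -0.02, 0, 0, 0],
  [0, 0, 0, 0, 0],
])

```text
clock: 8.95
tool_pos: [0.5645, -0.1253, 0.1482]
eef_rot: [0.417, 0.571, -0.415, 0.573]
contact_force: [0.2, -0.3, -1.0]
opening: 0.109
```

```bash
python3 -c "
from h import *
s,M=rep([.528,.1728,.147])
p,d=r.snapshot('scene');p=np.ascontiguousarray(p[:,:,::-1]);p=(255*(p/255.)**.5).astype('uint8');crop(p,110,130,160,120,5,'pics/s6.png')
print(proj('scene',[s['tool_pos']-[0,0,.0154]]))
"
```

```text
t 8.95 q [ 0.16  0.71 -0.03  1.78  0.03  0.65  0.42] pos [ 0.5645 -0.1253  0.1482] jawyaw 17.92 tiltx [ 0.0034 -0.0006] F [ 0.2 -0.3 -1. ] Mz [-0.1   0.02  0.04] op mm 9.6
tool shift [ 0.0009  0.057  -0.2949]
[[195.25320047 215.20970842]]
```

View pics/s6.png

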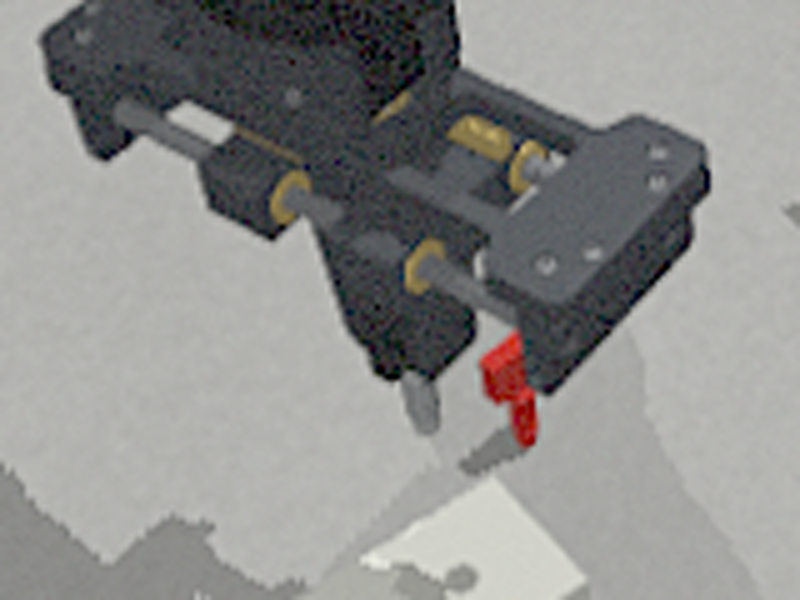

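The screw hangs upright in the jaws with its tip at about pixel (195.6,216.4), as predicted. I'll move it over the hole and pre-rotate counter-clockwise.

arm_command([
  [0, 0, 0.0095, -0.0491, 0],
  [0, 0, 0.0095, -0.0491, 0],
  [0, 0, 0.0095, -0.0491, 0],
  [0, 0, 0.0095, -0.0491, 0],
  [0, 0, 0.0095, -0.0491, 0],
  [0, 0, 0.0095, -0.0491, 0],
  [0, 0, 0, 0, -0.18],
  [0, 0, 0, 0, -0.18],
  [0, 0, 0, 0, -0.18],
  [0, 0, 0, 0, -0.18],
])

```text
clock: 10.25
tool_pos: [0.5262, 0.1725, 0.1453]
eef_rot: [0.185, 0.683, -0.186, 0.682]
contact_force: [0.5, -0.2, -1.0]
opening: 0.111
```

```bash
python3 -c "
from h import *
s,M=rep([.528,.1728,.147])
"
```

```text
t 10.25 q [-0.3   0.69 -0.17  1.85  0.19  0.62  0.46] pos [0.5262 0.1725 0.1453] jawyaw 59.54 tiltx [-0.0021 -0.0009] F [ 0.5 -0.2 -1. ] Mz [ 0.01 -0.02  0.02] op mm 9.8
tool shift [-0.0017  0.0012  0.0014]
```

arm_command([
  [0, 0, 0, 0, -0.18],
  [0, 0, 0, 0, -0.18],
  [0, 0, 0, 0, -0.18],
  [0, 0, 0, 0, -0.18],
  [0, 0, 0, 0, -0.18],
  [0, 0, 0, 0, -0.18],
  [0, 0, 0, 0, -0.18],
  [0, 0, 0, 0, -0.18],
  [0, 0, 0, 0, -0.18],
  [0, 0, 0, 0, -0.18],
  [0, 0, 0, 0, -0.18],
  [0, 0, 0, 0, 0],
])

```text
clock: 11.75
tool_pos: [0.5264, 0.1723, 0.1452]
eef_rot: [-0.466, 0.532, 0.467, 0.531]
contact_force: [-0.9, -0.4, -0.4]
opening: 0.108
```

```bash
python3 -c "
from h import *
s,M=rep([.528,.1728,.147])
p,d=r.snapshot('scene');p=np.ascontiguousarray(p[:,:,::-1]);p=(255*(p/255.)**.5).astype('uint8');crop(p,250,80,120,90,6,'pics/s7.png')
print(proj('scene',[s['tool_pos']-[0,0,.0154],[.528,.1728,.102],[.528,.1728,.1316]]))
"
```

```text
t 11.75 q [ 0.02  0.78 -0.73  1.83  0.7   0.81  1.94] pos [0.5264 0.1723 0.1452] jawyaw 172.51 tiltx [-0.0022 -0.    ] F [-0.9 -0.4 -0.4] Mz [ 0.11  0.13 -0.  ] op mm 9.6
tool shift [-0.0018 -0.0015  0.0007]
[[311.36458398 130.12078874]
 [310.89233267 140.97559517]
 [312.16729478 129.72962354]]
```

View pics/s7.png

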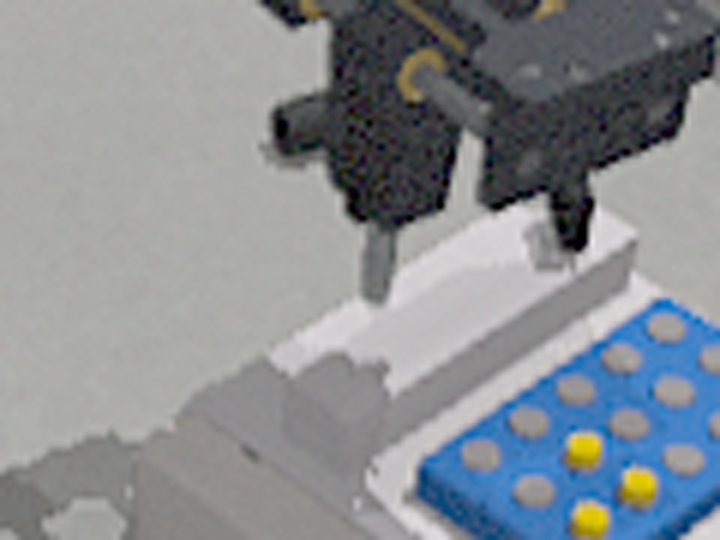

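```bash
python3 -c "
from h import *
p,d=r.snapshot('scene');g=cv2.cvtColor(p,cv2.COLOR_RGB2GRAY)
print('      ',*range(304,322))
for v in range(116,134): print(v,g[v,304:322])
P=cloud('scene',d)
for v in range(118,132,2): print(v,[tuple((P[v,u]*1000).astype(int).tolist()) for u in (311,312,313,314)])
p,d=r.snapshot('top');p=np.ascontiguousarray(p[:,:,::-1]);crop(p,120,130,160,120,4,'pics/t7.png')
"
```

```text
304 305 306 307 308 309 310 311 312 313 314 315 316 317 318 319 320 321
116 [115 116 125 106  74  13   0  14   9  12  13  11  13   0   4  36  89 103]
117 [115 115 118 124 115  93  99  65  53  17   8   0  10  38  88 102 123 126]
118 [118 117 118 114 122 126 122  68  60  30  22  24  57  99 125 124 120 120]
119 [117 119 117 115 119 120 119  49  46  46  53  42  73 125 126 117 118 116]
120 [115 114 116 120 119 120 114  56  49  50  56  42  65 120 124 119 115 116]
121 [115 114 116 119 119 121 118  54  53  54  54  39  82 119 122 117 112 126]
122 [116 118 117 118 119 122 101  50  54  51  54  30 108 121 116 109 154 163]
123 [116 116 115 119 122 127  75  44  54  52  52  42 117 109 134 147 180 179]
124 [117 119 116 116 122 124  76  42  47  53  52  45 122 156 167 176 175 173]
125 [120 119 116 117 118 124  73  47  49  56  46  51 150 183 177 174 171 173]
126 [118 119 116 117 117 123  78  49  51  53  44 108 175 175 170 170 171 174]
127 [116 118 117 116 119 123  75  48  48  54  36 137 175 170 168 169 172 170]
128 [116 117 115 119 117 114  83  52  57  58  41 157 175 176 171 166 158 151]
129 [117 117 1
[... 182 characters left out ...]
 127 150 162 154 145 144 145 146 143]
132 [152 160 172 172 173 174 175 179 156 151 150 145 145 146 146 146 143 144]
133 [179 176 171 170 171 171 172 169 149 145 145 147 146 146 144 145 143 145]
118 [(522, 171, 157), (526, 170, 160), (536, 161, 171), (539, 161, 173)]
120 [(524, 170, 154), (527, 169, 157), (530, 169, 158), (530, 172, 157)]
122 [(525, 169, 151), (529, 167, 154), (531, 169, 154), (530, 172, 153)]
124 [(525, 170, 145), (529, 168, 148), (529, 171, 147), (530, 173, 146)]
126 [(526, 170, 141), (528, 170, 142), (532, 169, 145), (530, 173, 142)]
128 [(527, 169, 137), (528, 170, 137), (529, 173, 136), (529, 175, 135)]
130 [(483, 218, 77), (483, 221, 76), (485, 222, 77), (486, 224, 76)]
```

View pics/t7.png

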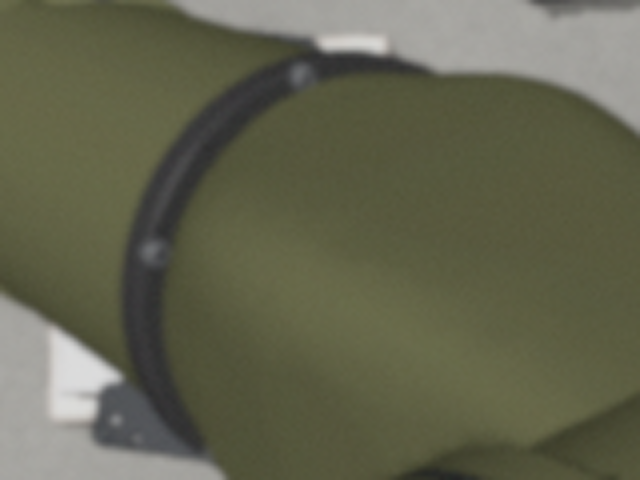

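arm_command([
  [0, 0.005, -0.0012, 0.0007, 0],
  [0, 0.01, 0, 0, 0],
  [0, 0.009, 0, 0, 0],
  [0, 0.004, 0, 0, 0],
  [0, 0.003, 0, 0, 0],
  [0, 0, 0, 0, 0],
], force=60)

```text
clock: 12.65
tool_pos: [0.5284, 0.1733, 0.116]
eef_rot: [-0.467, 0.531, 0.467, 0.531]
contact_force: [-2.0, -1.0, 7.7]
opening: 0.109
```

```bash
python3 -c "
from h import *
s,M=rep([.5278,.1728,.1174])
p,d=r.snapshot('scene');p=np.ascontiguousarray(p[:,:,::-1]);p=(255*(p/255.)**.5).astype('uint8');crop(p,250,80,120,90,6,'pics/s8.png')
"
```

```text
t 12.65 q [-0.    0.82 -0.69  1.85  0.75  0.75  1.9 ] pos [0.5284 0.1733 0.116 ] jawyaw 172.63 tiltx [ 0.0006 -0.0006] F [-2.  -1.   7.7] Mz [-0.27  0.47 -0.01] op mm 9.6
tool shift [-0.0014  0.0005 -0.0005]
```

View pics/s8.png

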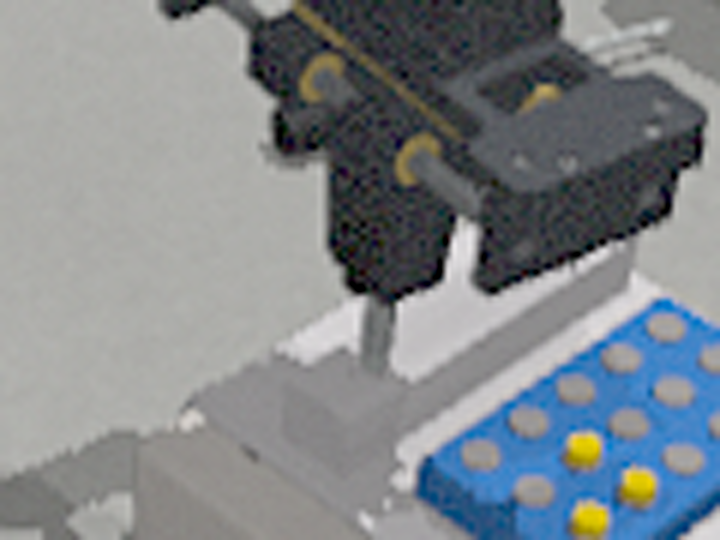

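The tip has touched the chamfer (7.7 N up, with a side force toward −x,−y). I'll ease off, shift that way and try again.

arm_command([
  [0, -0.0015, 0.0012, -0.0007, 0],
  [0, 0, 0, 0, 0],
  [0, 0.0015, 0, 0, 0],
  [0, 0.0015, 0, 0, 0],
  [0, 0, 0, 0, 0],
])

```text
clock: 13.32
tool_pos: [0.5279, 0.1721, 0.1139]
eef_rot: [-0.467, 0.531, 0.466, 0.531]
contact_force: [1.8, -2.5, -0.7]
opening: 0.108
```

```bash
python3 -c "
from h import *
s,M=rep([.5278,.1728,.1174])
"
```

```text
t 13.32 q [-0.    0.82 -0.69  1.85  0.76  0.75  1.89] pos [0.5279 0.1721 0.1139] jawyaw 172.61 tiltx [ 0.0014 -0.0009] F [ 1.8 -2.5 -0.7] Mz [-0.39 -0.43 -0.01] op mm 9.5
tool shift [-0.0035  0.0002  0.0006]
```

arm_command([
  [0, 0.0015, 0, 0, 0],
  [0, 0.0015, 0, 0, 0],
  [0, 0.0015, 0, 0, 0],
  [0, 0, 0, 0, 0],
])

```text
clock: 13.82
tool_pos: [0.5281, 0.1712, 0.1088]
eef_rot: [-0.467, 0.532, 0.466, 0.531]
contact_force: [3.5, -4.7, -0.1]
opening: 0.111
```

```bash
python3 -c "
from h import *
s,M=rep([.5278,.1728,.1174])
"
```

```text
t 13.82 q [-0.01  0.83 -0.68  1.86  0.77  0.74  1.89] pos [0.5281 0.1712 0.1088] jawyaw 172.56 tiltx [ 0.0009 -0.0021] F [ 3.5 -4.7 -0.1] Mz [-0.91 -0.76 -0.04] op mm 9.8
tool shift [-0.0086  0.0005  0.0015]
```

The screw is in the hole. I'll relieve the side force and go on down.

arm_command([
  [0, 0.0005, -0.0007, -0.0009, 0],
  [0, 0.0015, 0, 0, 0],
  [0, 0.0015, 0, 0, 0],
  [0, 0, 0, 0, 0],
])

```text
clock: 14.32
tool_pos: [0.5281, 0.1711, 0.1054]
eef_rot: [-0.467, 0.531, 0.466, 0.531]
contact_force: [4.0, -3.7, 0.7]
opening: 0.108
```

```bash
python3 -c "
from h import *
s,M=rep([.5278,.1728,.1174])
"
```

```text
t 14.32 q [-0.01  0.83 -0.68  1.86  0.77  0.73  1.88] pos [0.5281 0.1711 0.1054] jawyaw 172.6 tiltx [ 0.0004 -0.001 ] F [ 4.  -3.7  0.7] Mz [-0.9  -0.77  0.02] op mm 9.5
tool shift [-0.012   0.0006  0.0016]
```

arm_command([
  [0, 0.0, -0.0013, -0.001, 0],
  [0, 0.0015, 0, 0, 0],
  [0, 0.001, 0, 0, 0],
  [0, 0, 0, 0, 0],
])

```text
clock: 14.82
tool_pos: [0.5284, 0.1709, 0.103]
eef_rot: [-0.467, 0.531, 0.467, 0.531]
contact_force: [1.0, -1.9, -1.1]
opening: 0.109
```

```bash
python3 -c "
from h import *
s,M=rep([.5278,.1728,.1174])
"
```

```text
t 14.82 q [-0.01  0.84 -0.68  1.86  0.77  0.73  1.88] pos [0.5284 0.1709 0.103 ] jawyaw 172.66 tiltx [-0.0007  0.0004] F [ 1.  -1.9 -1.1] Mz [-0.39 -0.15 -0.04] op mm 9.6
tool shift [-0.0144  0.0009  0.0018]
```

arm_command([
  [0, 0.001, 0, -0.0006, 0],
  [0, 0.001, 0, 0, 0],
  [0, 0.001, 0, 0, 0],
  [0, 0, 0, 0, 0],
])

```text
clock: 15.32
tool_pos: [0.5285, 0.1706, 0.1001]
eef_rot: [-0.467, 0.531, 0.467, 0.531]
contact_force: [-0.1, -0.1, -0.8]
opening: 0.107
```

arm_command([
  [0, 0.001, 0, 0, 0],
  [0, 0.001, 0, 0, 0],
  [0, 0, 0, 0, 0],
])

```text
clock: 15.7
tool_pos: [0.5287, 0.1701, 0.0981]
eef_rot: [-0.467, 0.531, 0.467, 0.531]
contact_force: [-0.1, -0.6, -0.4]
opening: 0.11
```

arm_command([
  [0, 0.001, 0, 0, 0],
  [0, 0.001, 0, 0, 0],
  [0, 0, 0, 0, 0],
])

```text
clock: 16.08
tool_pos: [0.5289, 0.1701, 0.0964]
eef_rot: [-0.467, 0.531, 0.467, 0.531]
contact_force: [-0.5, -0.1, 1.8]
opening: 0.105
```

arm_command([
  [0, 0.001, 0, 0, 0],
  [0, 0, 0, 0, 0],
])

```text
clock: 16.32
tool_pos: [0.5289, 0.1702, 0.0957]
eef_rot: [-0.467, 0.531, 0.467, 0.531]
contact_force: [-1.2, -0.9, 6.0]
opening: 0.109
```

arm_command([
  [0, 0.001, 0, 0, 0],
  [0, 0.0005, 0, 0, 0],
  [0, 0, 0, 0, 0],
])

```text
clock: 16.7
tool_pos: [0.529, 0.1703, 0.0946]
eef_rot: [-0.467, 0.531, 0.467, 0.531]
contact_force: [-1.0, -1.8, 8.2]
opening: 0.108
```

arm_command([
  [0, 0.001, 0, 0, 0],
  [0, 0.0005, 0, 0, 0],
  [0, 0, 0, 0, 0],
])

```text
clock: 17.08
tool_pos: [0.529, 0.1703, 0.0934]
eef_rot: [-0.467, 0.531, 0.467, 0.531]
contact_force: [-3.0, -0.8, 10.4]
opening: 0.107
```

arm_command([
  [0, 0.001, 0, 0, 0],
  [0, 0.001, 0, 0, 0],
  [0, 0, 0, 0, 0],
])

```text
clock: 17.45
tool_pos: [0.5291, 0.1704, 0.0922]
eef_rot: [-0.467, 0.531, 0.466, 0.532]
contact_force: [-4.0, -1.8, 18.0]
opening: 0.103
```

arm_command([
  [0, 0.001, 0, 0, 0],
  [0, 0.0005, 0, 0, 0],
  [0, 0, 0, 0, 0],
])

```text
clock: 17.82
tool_pos: [0.5293, 0.1705, 0.0914]
eef_rot: [-0.468, 0.53, 0.466, 0.532]
contact_force: [-4.5, -2.6, 22.8]
opening: 0.103
```

```bash
python3 -c "
from h import *
s,M=rep([.5278,.1728,.1174])
"
```

```text
t 17.82 q [-0.02  0.85 -0.66  1.87  0.8   0.71  1.86] pos [0.5293 0.1705 0.0914] jawyaw 172.64 tiltx [ 0.0027 -0.0004] F [-4.5 -2.6 22.8] Mz [-0.67  1.2  -0.03] op mm 9.1
tool shift [-0.026   0.0017  0.0021]
```

The force is 22.8 N, so it's seated against the washer. I'll ease off slightly and start turning clockwise.

arm_command([
  [0, -0.0005, 0.0007, 0.0003, 0],
  [0, 0, 0, 0, 0.1],
  [0, 0, 0, 0, 0.14],
  [0, 0, 0, 0, 0.14],
  [0, 0, 0, 0, 0],
])

```text
clock: 18.45
tool_pos: [0.5288, 0.1709, 0.0913]
eef_rot: [-0.358, 0.609, 0.357, 0.611]
contact_force: [-2.5, -2.2, 15.8]
opening: 0.111
```

```bash
python3 -c "
from h import *
s,M=rep([.5278,.1728,.1174])
"
```

```text
t 18.45 q [-0.07  0.83 -0.56  1.87  0.71  0.65  1.56] pos [0.5288 0.1709 0.0913] jawyaw 150.81 tiltx [ 0.0027 -0.0001] F [-2.5 -2.2 15.8] Mz [-0.37  0.76  0.01] op mm 9.8
tool shift [-0.0261  0.0017  0.0012]
```

arm_command([
  [0, 0.0005, 0, 0, 0.15],
  [0, 0.0005, 0, 0, 0.15],
  [0, 0, 0, 0, 0.15],
  [0, 0, 0, 0, 0.15],
  [0, 0, 0, 0, 0],
])

```text
clock: 19.08
tool_pos: [0.5284, 0.1713, 0.0904]
eef_rot: [-0.162, 0.688, 0.162, 0.689]
contact_force: [-4.1, -1.0, 19.8]
opening: 0.109
```

```bash
python3 -c "
from h import *
s,M=rep([.5278,.1728,.1174])
"
```

```text
t 19.07 q [-0.16  0.8  -0.4   1.88  0.55  0.57  1.11] pos [0.5284 0.1713 0.0904] jawyaw 116.46 tiltx [0.0022 0.0002] F [-4.1 -1.  19.8] Mz [-0.28  1.    0.03] op mm 9.6
tool shift [-0.027   0.0016  0.0002]
```

arm_command([
  [0, 0.0002, 0.0003, -0.0006, 0.15],
  [0, 0, 0, 0, 0.15],
  [0, 0, 0, 0, 0.15],
  [0, 0, 0, 0, 0.15],
  [0, 0, 0, 0, 0.15],
  [0, 0, 0, 0, 0],
])

```text
clock: 19.82
tool_pos: [0.5283, 0.1719, 0.0904]
eef_rot: [0.102, 0.699, -0.101, 0.701]
contact_force: [-3.6, -1.1, 18.9]
opening: 0.108
```

```bash
python3 -c "
from h import *
s,M=rep([.5278,.1728,.1174])
"
```

```text
t 19.82 q [-0.28  0.78 -0.2   1.88  0.3   0.5   0.6 ] pos [0.5283 0.1719 0.0904] jawyaw 73.5 tiltx [0.0032 0.0016] F [-3.6 -1.1 18.9] Mz [-0.05  0.88  0.09] op mm 9.5
tool shift [-0.027   0.0008 -0.0006]
```

arm_command([
  [0, 0.0002, 0, 0, 0.15],
  [0, 0, 0, 0, 0.15],
  [0, 0, 0, 0, 0.15],
  [0, 0, 0, 0, 0.15],
  [0, 0, 0, 0, 0.15],
  [0, 0, 0, 0, 0.15],
  [0, 0, 0, 0, 0],
])

```text
clock: 20.7
tool_pos: [0.5289, 0.1724, 0.0903]
eef_rot: [0.397, 0.585, -0.394, 0.587]
contact_force: [-1.7, 1.1, 19.8]
opening: 0.109
```

```bash
python3 -c "
from h import *
s,M=rep([.5278,.1728,.1174])
"
```

```text
t 20.7 q [-0.41  0.78  0.02  1.89 -0.04  0.47  0.02] pos [0.5289 0.1724 0.0903] jawyaw 21.94 tiltx [0.0041 0.0027] F [-1.7  1.1 19.8] Mz [0.17 0.69 0.07] op mm 9.6
tool shift [-0.0271 -0.0008 -0.0008]
```

arm_command([
  [0, 0, 0, 0, 0.15],
  [0, 0, 0, 0, 0.15],
  [0, 0, 0, 0, 0.15],
  [0, 0, 0, 0, 0.15],
  [0, 0, 0, 0, 0.15],
  [0, 0, 0, 0, 0.15],
  [0, 0, 0, 0, 0],
])

```text
clock: 21.58
tool_pos: [0.5298, 0.1722, 0.0904]
eef_rot: [0.613, 0.355, -0.609, 0.356]
contact_force: [-1.9, 1.0, 19.5]
opening: 0.106
```

```bash
python3 -c "
from h import *
s,M=rep([.5278,.1728,.1174])
"
```

```text
t 21.57 q [-0.54  0.8   0.25  1.9  -0.39  0.49 -0.54] pos [0.5298 0.1722 0.0904] jawyaw -29.63 tiltx [0.0054 0.003 ] F [-1.9  1.  19.5] Mz [0.28 0.52 0.06] op mm 9.4
tool shift [-0.027  -0.0019  0.0003]
```

arm_command([
  [0, 0, 0, 0, 0.15],
  [0, 0, 0, 0, 0.15],
  [0, 0, 0, 0, 0.15],
  [0, 0, 0, 0, 0.15],
  [0, 0, 0, 0, 0.15],
  [0, 0, 0, 0, 0.15],
  [0, 0, 0, 0, 0],
])

```text
clock: 22.45
tool_pos: [0.5302, 0.1714, 0.0904]
eef_rot: [0.707, 0.055, -0.703, 0.053]
contact_force: [-1.8, 0.6, 18.6]
opening: 0.106
```

```bash
python3 -c "
from h import *
s,M=rep([.5278,.1728,.1174])
"
```

```text
t 22.45 q [-0.67  0.84  0.49  1.9  -0.71  0.57 -1.13] pos [0.5302 0.1714 0.0904] jawyaw -81.23 tiltx [0.0059 0.0022] F [-1.8  0.6 18.6] Mz [0.26 0.42 0.01] op mm 9.3
tool shift [-0.027  -0.0018  0.002 ]
```

arm_command([
  [0, 0.0002, 0, 0, 0.15],
  [0, 0, 0, 0, 0.15],
  [0, 0, 0, 0, 0.15],
  [0, 0, 0, 0, 0],
])

```text
clock: 22.95
tool_pos: [0.5302, 0.171, 0.0903]
eef_rot: [0.701, -0.104, -0.697, -0.106]
contact_force: [-1.5, 1.3, 21.1]
opening: 0.104
```

```bash
python3 -c "
from h import *
s,M=rep([.5278,.1728,.1174])
"
```

```text
t 22.95 q [-0.73  0.88  0.61  1.91 -0.85  0.63 -1.45] pos [0.5302 0.171  0.0903] jawyaw -107.02 tiltx [0.0059 0.0017] F [-1.5  1.3 21.1] Mz [0.21 0.51 0.05] op mm 9.2
tool shift [-0.0271 -0.0012  0.0027]
```

About 4.9 rad turned with 16–21 N pushing. To be sure of the half turn after any free spin, I'll re-grip and turn further.

arm_command([
  [0, -0.001, 0, 0, 0],
  [0.05, -0.001, 0, 0, 0],
  [0.05, -0.001, 0, 0, 0],
  [0.05, -0.001, 0, 0, 0],
  [0.05, -0.001, 0, 0, 0],
  [0.05, 0, 0, 0, 0],
])

```text
clock: 23.7
tool_pos: [0.5273, 0.1707, 0.0924]
eef_rot: [-0.699, 0.104, 0.7, 0.104]
contact_force: [0.1, 0.2, -0.5]
opening: 0.569
```

```bash
python3 -c "
from h import *
s,M=rep([.5278,.1728,.1174])
p,d=r.snapshot('scene');p=np.ascontiguousarray(p[:,:,::-1]);p=(255*(p/255.)**.5).astype('uint8');crop(p,250,80,120,90,6,'pics/s9.png')
"
```

```text
t 23.7 q [-0.74  0.87  0.62  1.91 -0.84  0.64 -1.45] pos [0.5273 0.1707 0.0924] jawyaw -106.95 tiltx [-0.0004  0.0002] F [ 0.1  0.2 -0.5] Mz [-0.03  0.13  0.  ] op mm 50.2
tool shift [-0.025  -0.0021  0.0002]
```

View pics/s9.png

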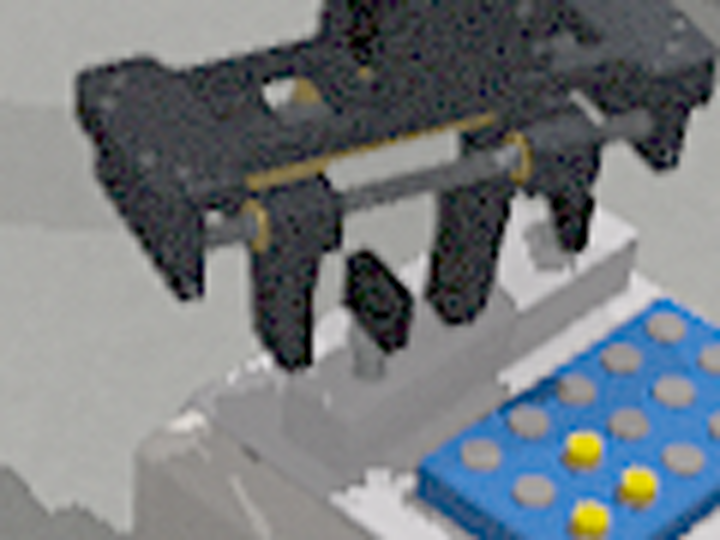

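The screw stands upright on its own at about (378,310) in the crop, with the fingers open either side of it. I'll turn back half a turn and re-grip.

arm_command([
  [0.05, 0, -0.002, 0.0002, -0.1],
  [0.05, 0, 0, 0, -0.18],
  [0.05, 0, 0, 0, -0.18],
  [0.05, 0, 0, 0, -0.18],
  [0.05, 0, 0, 0, -0.18],
  [0.05, 0, 0, 0, -0.18],
  [0.05, 0, 0, 0, -0.18],
  [0.05, 0, 0, 0, -0.18],
  [0.05, 0, 0, 0, -0.18],
  [0.05, 0, 0, 0, -0.18],
  [0.05, 0, 0, 0, -0.18],
  [0.05, 0, 0, 0, -0.18],
])

```text
clock: 25.25
tool_pos: [0.5278, 0.1723, 0.0925]
eef_rot: [0.442, 0.552, -0.443, 0.552]
contact_force: [0.7, -0.6, 0.2]
opening: 0.566
```

arm_command([
  [0.05, 0, 0, 0, -0.18],
  [0.05, 0, 0, 0, -0.18],
  [0.05, 0, 0, 0, -0.18],
  [0.05, 0, 0, 0, -0.18],
  [0.05, 0, 0, 0, -0.18],
  [0.05, 0, 0, 0, -0.16],
  [0.05, 0, 0, 0, 0],
])

```text
clock: 26.12
tool_pos: [0.5279, 0.1721, 0.0925]
eef_rot: [0.106, 0.699, -0.106, 0.699]
contact_force: [-0.3, -0.3, 0.4]
opening: 0.57
```

```bash
python3 -c "
from h import *
s,M=rep([.528,.1727,.0924],-107)
p,d=r.snapshot('scene');p=np.ascontiguousarray(p[:,:,::-1]);p=(255*(p/255.)**.5).astype('uint8');crop(p,250,80,120,90,6,'pics/s10.png')
"
```

```text
t 26.12 q [-0.28  0.78 -0.19  1.88  0.28  0.51  0.6 ] pos [0.5279 0.1721 0.0925] jawyaw 72.81 tiltx [-0.0004  0.0002] F [-0.3 -0.3  0.4] Mz [-0.04 -0.04  0.02] op mm 50.2
tool shift [ 0.0001  0.0006 -0.    ]
roll needed -0.0032
```

View pics/s10.png

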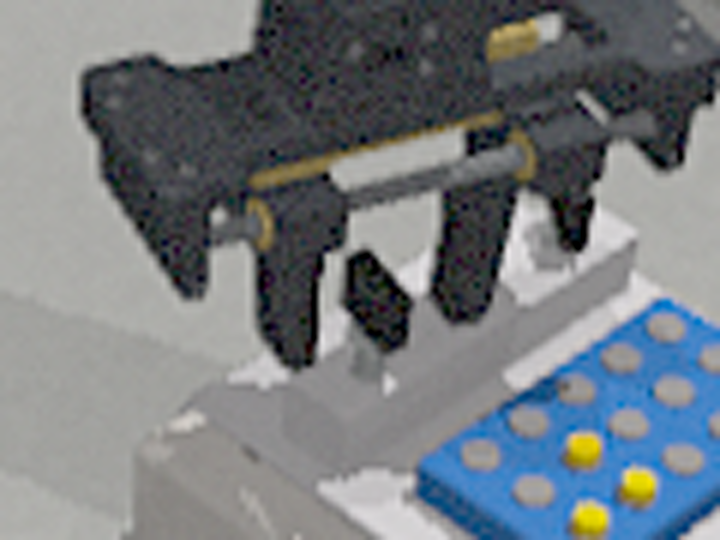

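arm_command([
  [0, 0, 0.0005, 0, 0],
  [0, 0, 0, 0, 0],
  [0, 0, 0, 0, 0],
  [0, 0, 0, 0, 0],
  [0, 0, 0, 0, 0],
  [0, 0, 0, 0, 0],
], force=60)

```text
clock: 26.92
tool_pos: [0.5278, 0.1716, 0.0931]
eef_rot: [0.105, 0.699, -0.106, 0.699]
contact_force: [-1.6, -2.9, 6.4]
opening: 0.107
```

arm_command([
  [0, 0.001, 0, 0, 0],
  [0, 0.001, 0, 0, 0],
  [0, 0.001, 0, 0, 0],
  [0, 0, 0, 0, 0],
])

```text
clock: 27.42
tool_pos: [0.5279, 0.1717, 0.0907]
eef_rot: [0.105, 0.699, -0.106, 0.699]
contact_force: [-2.3, -3.0, 12.1]
opening: 0.106
```

arm_command([
  [0, 0.001, 0, 0, 0],
  [0, 0.0005, 0, 0, 0],
  [0, 0, 0, 0, 0],
])

```text
clock: 27.8
tool_pos: [0.5279, 0.1717, 0.0897]
eef_rot: [0.105, 0.699, -0.106, 0.699]
contact_force: [-2.7, -3.3, 16.1]
opening: 0.109
```

arm_command([
  [0, 0.0005, 0, 0, 0],
  [0, 0, 0, 0, 0],
])

```text
clock: 28.05
tool_pos: [0.5279, 0.1717, 0.0893]
eef_rot: [0.105, 0.699, -0.106, 0.699]
contact_force: [-3.3, -3.1, 16.3]
opening: 0.107
```

arm_command([
  [0, 0.0007, 0, 0, 0],
  [0, 0, 0, 0, 0.12],
  [0, 0, 0, 0, 0.15],
  [0, 0, 0, 0, 0.15],
  [0, 0, 0, 0, 0.15],
  [0, 0, 0, 0, 0],
])

```text
clock: 28.8
tool_pos: [0.5284, 0.1727, 0.0889]
eef_rot: [0.298, 0.641, -0.298, 0.642]
contact_force: [-3.6, -1.3, 17.7]
opening: 0.108
```

```bash
python3 -c "
from h import *
s,M=rep()
"
```

```text
t 28.8 q [-0.37  0.78 -0.05  1.89  0.07  0.47  0.23] pos [0.5284 0.1727 0.0889] jawyaw 40.18 tiltx [ 0.0016 -0.0004] F [-3.6 -1.3 17.7] Mz [-0.61  0.81  0.06] op mm 9.6
```

arm_command([
  [0, 0.0005, 0, 0, 0.15],
  [0, 0, 0, 0, 0.15],
  [0, 0, 0, 0, 0.15],
  [0, 0, 0, 0, 0.15],
  [0, 0, 0, 0, 0.15],
  [0, 0, 0, 0, 0],
])

```text
clock: 29.55
tool_pos: [0.5292, 0.173, 0.0887]
eef_rot: [0.513, 0.487, -0.511, 0.488]
contact_force: [-3.8, -0.9, 19.8]
opening: 0.107
```

arm_command([
  [0, 0.0002, 0, 0, 0.15],
  [0, 0, 0, 0, 0.15],
  [0, 0, 0, 0, 0.15],
  [0, 0, 0, 0, 0.15],
  [0, 0, 0, 0, 0.15],
  [0, 0, 0, 0, 0],
])

```text
clock: 30.3
tool_pos: [0.53, 0.1727, 0.0887]
eef_rot: [0.657, 0.266, -0.653, 0.267]
contact_force: [-2.7, -0.6, 18.3]
opening: 0.109
```

```bash
python3 -c "
from h import *
s,M=rep()
"
```

```text
t 30.3 q [-0.59  0.81  0.33  1.9  -0.51  0.51 -0.71] pos [0.53   0.1727 0.0887] jawyaw -45.77 tiltx [0.0047 0.0008] F [-2.7 -0.6 18.3] Mz [-0.5   0.61  0.  ] op mm 9.6
```

arm_command([
  [0, 0.0003, 0, 0, 0.15],
  [0, 0, 0, 0, 0.15],
  [0, 0, 0, 0, 0.15],
  [0, 0, 0, 0, 0.15],
  [0, 0, 0, 0, 0],
])

```text
clock: 30.92
tool_pos: [0.5304, 0.1721, 0.0886]
eef_rot: [0.706, 0.06, -0.703, 0.061]
contact_force: [-1.9, -1.9, 19.6]
opening: 0.104
```

arm_command([
  [0, -0.001, 0, 0, 0],
  [0.05, -0.001, 0, 0, 0],
  [0.05, -0.001, 0, 0, 0],
  [0.05, -0.001, 0, 0, 0],
  [0.05, -0.001, 0, 0, 0],
  [0.05, 0, 0, 0, 0],
])

```text
clock: 31.68
tool_pos: [0.5278, 0.1727, 0.0907]
eef_rot: [-0.704, -0.061, 0.705, -0.061]
contact_force: [0.6, -0.4, -0.6]
opening: 0.571
```

```bash
python3 -c "
from h import *
s,M=rep()
p,d=r.snapshot('scene');p=np.ascontiguousarray(p[:,:,::-1]);p=(255*(p/255.)**.5).astype('uint8');crop(p,250,80,120,90,6,'pics/s11.png')
"
```

```text
t 31.68 q [-0.68  0.84  0.5   1.9  -0.71  0.58 -1.11] pos [0.5278 0.1727 0.0907] jawyaw -80.06 tiltx [-0.0004 -0.0003] F [ 0.6 -0.4 -0.6] Mz [-0.04  0.09  0.02] op mm 50.3
```

View pics/s11.png

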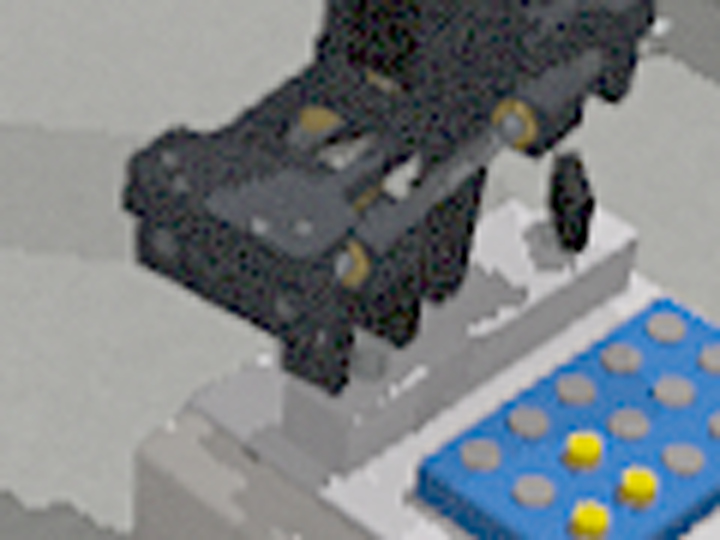

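Released. I'll go straight up clear of the wing, then look.

arm_command([
  [0.05, -0.01, 0, 0, 0],
  [0.05, -0.02, 0, 0, 0],
  [0.05, -0.03, 0, 0, 0],
  [0.05, -0.03, 0, 0, 0],
  [0.05, 0, 0, 0.05, 0],
  [0.05, 0, 0, 0.05, 0],
  [0.05, 0, 0, 0.05, 0],
  [0.05, 0, 0, 0, 0],
])

```text
clock: 32.72
tool_pos: [0.3755, 0.1461, 0.1813]
eef_rot: [-0.703, -0.061, 0.706, -0.061]
contact_force: [1.3, 0.6, -0.1]
opening: 0.57
```

```bash
python3 -c "
from h import *
s,M=rep()
for n,(x,y,w,h) in (('scene',(265,85,120,90)),('top',(120,130,120,90))):
  p,d=r.snapshot(n);np.save('pics/f_%s.npy'%n,d);p=np.ascontiguousarray(p[:,:,::-1]);cv2.imwrite('pics/f_%s.png'%n,p);p=(255*(p/255.)**.5).astype('uint8');crop(p,x,y,w,h,5,'pics/fc_%s.png'%n)
  P=cloud(n,d)
  q=P.reshape(-1,3);m=(abs(q[:,0]-.528)<.02)&(abs(q[:,1]-.173)<.02)&(q[:,2]>.109)&(q[:,2]<.16)
  q=q[m];
  if len(q): print(n,len(q),'maxz',np.percentile(q[:,2],[50,90,97]),cv2.minAreaRect((q[q[:,2]>.122][:,:2]*1000).astype('float32')),q.mean(0))
"
python3 - <<'E'
import cv2,numpy as np
a=cv2.imread('pics/fc_scene.png');b=cv2.imread('pics/fc_top.png')
cv2.imwrite('pics/fc.png',cv2.resize(np.hstack([a,b]),(800,300)))
E
```

```text
t 32.73 q [-0.86  0.55  0.59  2.26 -0.65  0.51 -1.15] pos [0.3755 0.1461 0.1813] jawyaw -80.08 tiltx [-0.0053  0.0004] F [ 1.3  0.6 -0.1] Mz [-0.03  0.08 -0.02] op mm 50.2
scene 198 maxz [0.13515619 0.14513954 0.14569976] ((528.728759765625, 171.70989990234375), (30.75151824951172, 12.088095664978027), 8.229011535644531) [0.53075859 0.16933828 0.133726  ]
top 110 maxz [0.14199573 0.14437473 0.14585437] ((527.7431030273438, 170.71705627441406), (29.736515045166016, 11.748351097106934), 11.32908821105957) [0.527083   0.17005778 0.13751749]
```

View pics/fc.png

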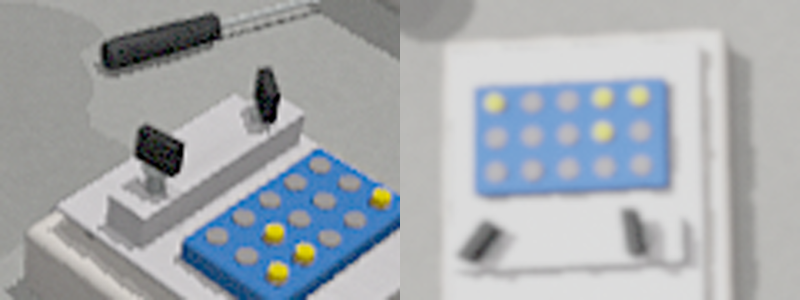

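```bash
python3 -c "
from h import *
for n in ('top','scene'):
  P=cloud(n,np.load('pics/f_%s.npy'%n)).reshape(-1,3)
  for nm,c in (('screw',(.528,.172)),('fitted',(.5226,.271))):
    q=P[(np.hypot(P[:,0]-c[0],P[:,1]-c[1])<.016)&(P[:,2]>.109)&(P[:,2]<.16)]
    h,e=np.histogram(q[:,2],bins=np.arange(.11,.154,.002)); print(n,nm,dict(zip((e[:-1]*1000).round().astype(int).tolist(),h.tolist())))
  bar=P[(abs(P[:,0]-.525)<.012)&(abs(P[:,1]-.22)<.02)&(abs(P[:,2]-.102)<.008)]; print('bar',np.median(bar[:,2]))
"
```

```text
top screw {110: 0, 112: 0, 114: 1, 116: 3, 118: 4, 120: 3, 122: 5, 124: 4, 126: 2, 128: 2, 130: 1, 132: 5, 134: 2, 136: 3, 138: 4, 140: 16, 142: 33, 144: 18, 146: 4, 148: 0, 150: 0}
top fitted {110: 2, 112: 4, 114: 6, 116: 9, 118: 1, 120: 5, 122: 2, 124: 6, 126: 7, 128: 5, 130: 29, 132: 28, 134: 8, 136: 0, 138: 0, 140: 0, 142: 0, 144: 0, 146: 0, 148: 0, 150: 0}
bar 0.10242738696033815
scene screw {110: 4, 112: 0, 114: 1, 116: 4, 118: 8, 120: 9, 122: 10, 124: 12, 126: 14, 128: 8, 130: 11, 132: 11, 134: 11, 136: 11, 138: 9, 140: 11, 142: 17, 144: 38, 146: 5, 148: 0, 150: 0}
scene fitted {110: 8, 112: 6, 114: 6, 116: 4, 118: 7, 120: 4, 122: 11, 124: 6, 126: 5, 128: 7, 130: 5, 132: 28, 134: 12, 136: 1, 138: 0, 140: 0, 142: 0, 144: 0, 146: 0, 148: 0, 150: 0}
bar 0.1039231612384025
```

The wing top reads z≈0.143, so the screw stands upright about 21 mm deep. That is where it first met the washer, so I can't tell whether the thread holds. There is plenty of time (33 of 64 s) and thread left, so I'll do one more pressed stroke and watch the wrist torque.

arm_command([
  [0.05, 0, 0, 0, -0.1616],
  [0.05, 0, 0, 0, -0.18],
  [0.05, 0, 0, 0, -0.18],
  [0.05, 0, 0, 0, -0.18],
  [0.05, 0, 0, 0, -0.18],
  [0.05, 0, 0, 0, -0.18],
  [0.05, 0, 0, 0, -0.18],
  [0.05, 0, 0, 0, -0.18],
  [0.05, 0, 0, 0, -0.18],
  [0.05, 0, 0, 0, -0.18],
  [0.05, 0, 0, 0, -0.18],
  [0.05, 0, 0, 0, -0.18],
])

```text
clock: 34.33
tool_pos: [0.3825, 0.1473, 0.1811]
eef_rot: [0.283, 0.648, -0.282, 0.649]
contact_force: [0.1, -0.5, -0.5]
opening: 0.568
```

arm_command([
  [0.05, 0, 0, 0, -0.18],
  [0.05, 0, 0, 0, -0.18],
  [0.05, 0, 0, 0, -0.18],
  [0.05, 0, 0, 0, -0.18],
  [0.05, 0, 0, 0, -0.18],
  [0.05, 0, 0, 0, -0.1],
  [0.05, 0, 0, 0, 0],
])

```text
clock: 35.2
tool_pos: [0.3821, 0.1472, 0.181]
eef_rot: [-0.06, 0.704, 0.061, 0.705]
contact_force: [0.5, 1.0, 0.1]
opening: 0.569
```

```bash
python3 -c "
from h import *
s,M=rep([.528,.1725,.091],-80)
print(s['joint_torque'])
"
```

```text
t 35.2 q [-0.26  0.5  -0.33  2.22  0.35  0.48  0.88] pos [0.3821 0.1472 0.181 ] jawyaw 99.78 tiltx [0.0015 0.0009] F [0.5 1.  0.1] Mz [ 0.06 -0.06 -0.01] op mm 50.1
tool shift [9.020e-02 1.000e-04 1.479e-01]
roll needed -0.0039
[  0.20608781 -35.95582724  -1.71538398  -8.47441077   0.08565519
   0.09514395   0.2443831 ]
```

arm_command([
  [0.05, 0, 0, 0.0493, 0],
  [0.05, 0, 0, 0.0493, 0],
  [0.05, 0, 0, 0.0493, 0],
  [0.05, 0, 0, 0, 0],
  [0.05, 0.025, 0, 0, 0],
  [0.05, 0.025, 0, 0, 0],
  [0.05, 0.02, 0, 0, 0],
  [0.05, 0, 0, 0, 0],
])

```text
clock: 36.2
tool_pos: [0.5244, 0.1718, 0.1098]
eef_rot: [-0.062, 0.706, 0.06, 0.703]
contact_force: [0.7, 0.9, 0.4]
opening: 0.568
```

```bash
python3 -c "
from h import *
s,M=rep([.528,.1727,.092],-80)
p,d=r.snapshot('scene');p=np.ascontiguousarray(p[:,:,::-1]);p=(255*(p/255.)**.5).astype('uint8');crop(p,250,80,120,90,6,'pics/s12.png')
"
```

```text
t 36.2 q [-0.22  0.76 -0.3   1.87  0.39  0.57  0.97] pos [0.5244 0.1718 0.1098] jawyaw 99.9 tiltx [-0.0032 -0.0019] F [0.7 0.9 0.4] Mz [ 0.05  0.01 -0.03] op mm 50.0
tool shift [0.0178 0.0003 0.0037]
roll needed -0.0017
```

View pics/s12.png

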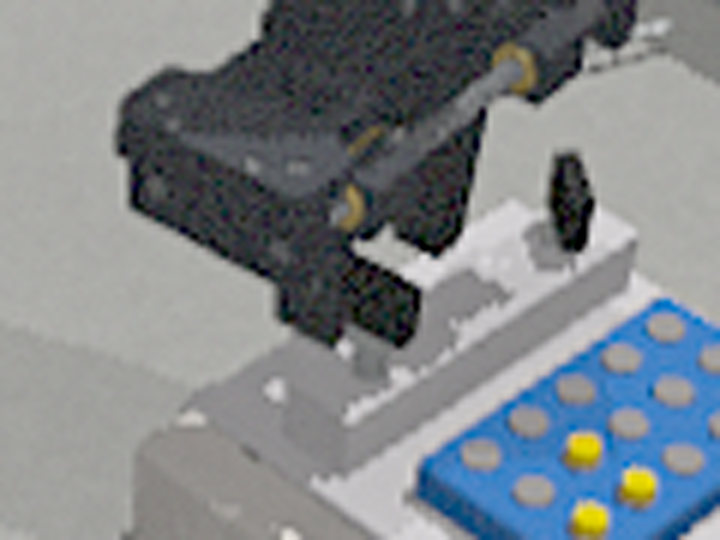

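The jaws straddle the wing at (385,310). I'll go down, grip, and read the torque.

arm_command([
  [0.05, 0.006, 0.0002, 0.003, 0],
  [0.05, 0.006, 0, 0, 0],
  [0.05, 0.004, 0, 0, 0],
  [0.05, 0, 0, 0, 0],
  [0, 0, 0, 0, 0],
  [0, 0, 0, 0, 0],
  [0, 0, 0, 0, 0],
  [0, 0, 0, 0, 0],
  [0, 0, 0, 0, 0],
], force=60)

```text
clock: 37.38
tool_pos: [0.5289, 0.1726, 0.0949]
eef_rot: [-0.062, 0.705, 0.061, 0.704]
contact_force: [0.1, -0.9, 0.9]
opening: 0.109
```

```bash
python3 -c "
from h import *
s,M=rep([.528,.1727,.092],-80)
print(s['joint_torque'])"
```

```text
t 37.38 q [-0.23  0.78 -0.29  1.87  0.4   0.54  0.96] pos [0.5289 0.1726 0.0949] jawyaw 99.93 tiltx [-0.0001 -0.0009] F [ 0.1 -0.9  0.9] Mz [-0.35 -0.11  0.05] op mm 9.6
tool shift [ 0.0029  0.0003 -0.0009]
roll needed -0.0012
[-7.48662315e-01 -5.01310837e+01 -3.24673980e+00 -9.52580273e+00
 -2.14664354e-01 -2.49081021e-01 -2.54797087e-04]
```

arm_command([
  [0, -0.001, 0, 0, 0],
  [0, -0.001, 0, 0, 0],
  [0, 0, 0, 0, 0],
])

```text
clock: 37.75
tool_pos: [0.5288, 0.1727, 0.0969]
eef_rot: [-0.062, 0.705, 0.061, 0.704]
contact_force: [1.2, -2.3, -0.2]
opening: 0.106
```

```bash
python3 -c "
from h import *
s,M=rep()"
```

```text
t 37.75 q [-0.23  0.78 -0.29  1.87  0.4   0.55  0.96] pos [0.5288 0.1727 0.0969] jawyaw 99.94 tiltx [-0.0003 -0.0008] F [ 1.2 -2.3 -0.2] Mz [-0.57 -0.1  -0.09] op mm 9.3
```

The screw lifts freely, so the pull test doesn't show axial holding. I'll press again, a little harder, and watch the torque while turning.

arm_command([
  [0, 0.0015, 0, -0.0005, 0],
  [0, 0.0015, 0, 0, 0],
  [0, 0.001, 0, 0, 0],
  [0, 0.001, 0, 0, 0],
  [0, 0.001, 0, 0, 0],
  [0, 0, 0, 0, 0],
])

```text
clock: 38.5
tool_pos: [0.529, 0.1727, 0.0922]
eef_rot: [-0.061, 0.704, 0.061, 0.705]
contact_force: [-1.1, -4.6, 11.1]
opening: 0.109
```

arm_command([
  [0, 0.001, 0, 0, 0],
  [0, 0.001, 0, 0, 0],
  [0, 0, 0, 0, 0],
])

```text
clock: 38.88
tool_pos: [0.529, 0.1727, 0.0907]
eef_rot: [-0.061, 0.704, 0.061, 0.705]
contact_force: [-1.7, -4.4, 15.7]
opening: 0.109
```

arm_command([
  [0, 0.001, 0, 0, 0],
  [0, 0.0005, 0, 0, 0],
  [0, 0, 0, 0, 0],
])

```text
clock: 39.25
tool_pos: [0.5291, 0.1727, 0.0899]
eef_rot: [-0.062, 0.704, 0.061, 0.705]
contact_force: [-2.3, -5.4, 22.0]
opening: 0.108
```

```bash
python3 -c "
from h import *
s,M=rep();print(s['joint_torque'][4:])"
```

```text
t 39.25 q [-0.23  0.79 -0.28  1.88  0.41  0.53  0.96] pos [0.5291 0.1727 0.0899] jawyaw 99.92 tiltx [ 0.0025 -0.0008] F [-2.3 -5.4 22. ] Mz [-1.25  0.74 -0.02] op mm 9.5
[-0.33001768 -1.98658146 -0.01008598]
```

arm_command([
  [0, 0.0003, 0, 0, 0.15],
  [0, 0, 0, 0, 0.15],
  [0, 0, 0, 0, 0.15],
])

```text
clock: 39.62
tool_pos: [0.5293, 0.1726, 0.0897]
eef_rot: [0.099, 0.699, -0.099, 0.701]
contact_force: [-3.1, -5.3, 22.9]
opening: 0.107
```

```bash
python3 -c "
from h import *
s,M=rep();print(s['joint_torque'][4:])"
```

```text
t 39.62 q [-0.3   0.78 -0.16  1.88  0.25  0.5   0.65] pos [0.5293 0.1726 0.0897] jawyaw 73.86 tiltx [ 0.0027 -0.0004] F [-3.1 -5.3 22.9] Mz [-1.3   0.73  0.06] op mm 9.4
[-0.06696657 -1.87771954  0.75805653]
```

arm_command([
  [0, 0, 0, 0, 0.15],
  [0, 0, 0, 0, 0.15],
  [0, 0, 0, 0, 0.15],
])

```text
clock: 40.0
tool_pos: [0.5293, 0.1725, 0.0897]
eef_rot: [0.253, 0.659, -0.253, 0.661]
contact_force: [-2.7, -6.1, 22.8]
opening: 0.107
```

```bash
python3 -c "
from h import *
s,M=rep();print(s['joint_torque'][4:])"
```

```text
t 40.0 q [-0.37  0.78 -0.05  1.89  0.08  0.48  0.37] pos [0.5293 0.1725 0.0897] jawyaw 48.07 tiltx [ 0.0028 -0.0002] F [-2.7 -6.1 22.8] Mz [-1.36  0.74  0.02] op mm 9.4
[-0.16761702 -1.77378215  0.74866081]
```

arm_command([
  [0, 0, -0.0005, 0.0004, 0.15],
  [0, 0, 0, 0, 0.15],
  [0, 0, 0, 0, 0.15],
  [0, 0, 0, 0, 0.15],
  [0, 0, 0, 0, 0.15],
  [0, 0, 0, 0, 0.15],
])

```text
clock: 40.75
tool_pos: [0.5296, 0.1721, 0.0892]
eef_rot: [0.516, 0.484, -0.514, 0.485]
contact_force: [-2.1, -4.8, 18.1]
opening: 0.109
```

```bash
python3 -c "
from h import *
s,M=rep();print(s['joint_torque'][4:])"
```

```text
t 40.75 q [-0.5   0.79  0.18  1.89 -0.27  0.48 -0.19] pos [0.5296 0.1721 0.0892] jawyaw -3.48 tiltx [0.0034 0.0005] F [-2.1 -4.8 18.1] Mz [-1.31  0.53  0.  ] op mm 9.6
[-0.35187682 -1.00538906  0.71298391]
```

arm_command([
  [0, 0, 0, 0, 0.15],
  [0, 0, 0, 0, 0.15],
  [0, 0, 0, 0, 0.15],
  [0, 0, 0, 0, 0.15],
  [0, 0, 0, 0, 0.15],
])

```text
clock: 41.38
tool_pos: [0.5296, 0.1718, 0.0891]
eef_rot: [0.658, 0.262, -0.655, 0.263]
contact_force: [-2.5, -4.8, 17.8]
opening: 0.111
```

```bash
python3 -c "
from h import *
s,M=rep();print(s['joint_torque'][4:])"
```

```text
t 41.38 q [-0.61  0.82  0.37  1.9  -0.55  0.52 -0.67] pos [0.5296 0.1718 0.0891] jawyaw -46.45 tiltx [0.0035 0.0002] F [-2.5 -4.8 17.8] Mz [-1.24  0.79  0.07] op mm 9.8
[-0.56716243 -0.83941206  0.74774662]
```

arm_command([
  [0, 0.0005, 0, 0, 0.15],
  [0, 0.0003, 0, 0, 0.15],
  [0, 0, 0, 0, 0.15],
  [0, 0, 0, 0, 0.15],
  [0, 0, 0, 0, 0.15],
  [0, 0, 0, 0, 0],
])

```text
clock: 42.12
tool_pos: [0.5294, 0.1715, 0.0886]
eef_rot: [0.708, 0.005, -0.706, 0.005]
contact_force: [-2.9, -4.4, 22.9]
opening: 0.111
```

```bash
python3 -c "
from h import *
s,M=rep();print(s['joint_torque'][4:])"
```

```text
t 42.12 q [-0.72  0.87  0.57  1.91 -0.8   0.61 -1.18] pos [0.5294 0.1715 0.0886] jawyaw -89.21 tiltx [ 0.0035 -0.0005] F [-2.9 -4.4 22.9] Mz [-1.04  1.12  0.  ] op mm 9.8
[-1.23836048 -0.79377232 -0.31757059]
```

arm_command([
  [0, -0.001, 0, 0, 0],
  [0, -0.001, 0, 0, 0],
  [0.05, -0.001, 0, 0, 0],
  [0.05, -0.001, 0, 0, 0],
  [0.05, -0.001, 0, 0, 0],
  [0.05, 0, 0, 0, 0],
  [0.05, -0.02, 0, 0, 0],
  [0.05, -0.03, 0, 0, 0],
  [0.05, -0.04, 0, 0, 0],
  [0.05, -0.01, 0, 0, 0],
])

```text
clock: 43.38
tool_pos: [0.5295, 0.1726, 0.193]
eef_rot: [0.708, 0.006, -0.706, 0.005]
contact_force: [-0.2, -0.5, 0.5]
opening: 0.564
```

arm_command([
  [0.05, 0, 0, 0.05, 0],
  [0.05, 0, 0, 0.05, 0],
  [0.05, 0, 0, 0.04, 0],
  [0.05, 0, 0, 0, 0],
  [0.05, 0, 0, 0, -0.15],
  [0.05, 0, 0, 0, -0.15],
  [0.05, 0, 0, 0, 0],
  [0.05, 0, 0, 0, 0.15],
  [0.05, 0, 0, 0, 0.15],
  [0.05, 0, 0, 0, 0.15],
])

```text
clock: 44.62
tool_pos: [0.389, 0.1704, 0.191]
eef_rot: [0.706, -0.051, -0.705, -0.05]
contact_force: [0.1, -0.4, -0.4]
opening: 0.567
```

```bash
python3 -c "
from h import *
s,M=rep();print(s['joint_torque'][4:])
for n,(x,y,w,h) in (('scene',(265,85,120,90)),('top',(120,130,120,90))):
  p,d=r.snapshot(n);p=np.ascontiguousarray(p[:,:,::-1]);cv2.imwrite('pics/g_%s.png'%n,p);p=(255*(p/255.)**.5).astype('uint8');crop(p,x,y,w,h,5,'pics/gc_%s.png'%n)
  P=cloud(n,d).reshape(-1,3)
  q=P[(np.hypot(P[:,0]-.528,P[:,1]-.172)<.017)&(P[:,2]>.109)&(P[:,2]<.16)]
  h,e=np.histogram(q[:,2],bins=np.arange(.132,.154,.002)); print(n,dict(zip((e[:-1]*1000).round().astype(int).tolist(),h.tolist())),cv2.minAreaRect((q[q[:,2]>.135][:,:2]*1000).astype('float32')))
a=cv2.imread('pics/gc_scene.png');b=cv2.imread('pics/gc_top.png')
cv2.imwrite('pics/gc.png',cv2.resize(np.hstack([a,b]),(800,300)))
cv2.imwrite('pics/gs.png',cv2.imread('pics/g_scene.png'))
"
```

```text
t 44.62 q [-1.    0.6   0.77  2.19 -0.74  0.62 -1.39] pos [0.389  0.1704 0.191 ] jawyaw -98.18 tiltx [ 0.0005 -0.0004] F [ 0.1 -0.4 -0.4] Mz [0.01 0.2  0.  ] op mm 49.9
[ 0.30312471 -0.24234932  0.86617285]
scene {132: 10, 134: 12, 136: 14, 138: 8, 140: 11, 142: 20, 144: 38, 146: 4, 148: 0, 150: 0} ((529.2691650390625, 171.6111602783203), (30.100757598876953, 10.822413444519043), 0.8451869487762451)
top {132: 6, 134: 2, 136: 2, 138: 2, 140: 16, 142: 34, 144: 17, 146: 2, 148: 0, 150: 0} ((527.6729125976562, 171.65208435058594), (29.121793746948242, 8.507390022277832), 3.0038325786590576)
```

View pics/gc.png

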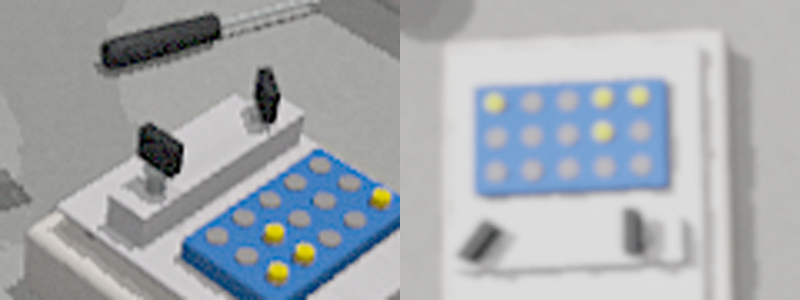

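View pics/gs.png

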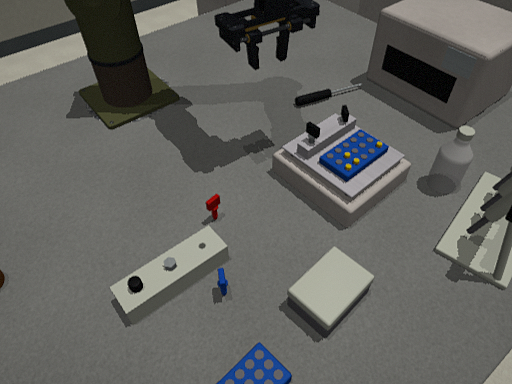

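arm_command([
  [0.05, 0, 0, 0, 0],
  [0.05, 0, 0, 0, 0],
])

```text
clock: 44.98
tool_pos: [0.3885, 0.1704, 0.1913]
eef_rot: [0.706, -0.047, -0.706, -0.047]
contact_force: [0.1, -0.4, 0.1]
opening: 0.564
```

```bash
python3 -c "
from h import *
rep(); print(r.finish_job())"
```

```text
t 44.98 q [-0.99  0.6   0.77  2.2  -0.74  0.62 -1.39] pos [0.3885 0.1704 0.1913] jawyaw -97.66 tiltx [0.     0.0002] F [ 0.1 -0.4  0.1] Mz [0.02 0.19 0.01] op mm 49.7
the job is handed in; nothing more can be done
None
```

I put the wing screw in the empty hole and pressed and turned it about 10.9 rad clockwise, then handed the job in at 45 s. I could not confirm that the thread cut. It went in three strokes with two re-grips, at about 16–23 N.

**Final state:** The last pictures show the screw released and upright. It is about 21 mm below the mouth, and its wing is centred within about 2 mm of the hole. The pin and bolt are in their places in the holder, and the gripper is about 140 mm away from the screw, touching nothing.

**Thread not confirmed:** The joint cannot be read directly.
- **For cutting:** The wing followed the jaws all the way. Even after a third of a turn of free spin, that leaves well over 2.9 rad. The wrist showed a small resisting moment while turning, about 0.05 N·m, which is near the noise.
- **Against or neutral:** The screw sprang back to the depth where it first met the washer. In a pull test after the second stroke it lifted freely by 2 mm. The last-joint torque was about the same turning under load (0.71–0.76 N·m) as turning free (0.87 N·m).

**Disagreement:** The reported TCP height was about 28 mm lower than the fingertips seen by the depth camera. The first grasp closed above the wing because of this. I corrected for it and gripped the screw on the second try.

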